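# Open the twin-screw splint press squarely and take out the mould

### The arm

A 6-joint arm with a two-finger parallel gripper is mounted at the origin on the work surface. World frame = base frame: x ahead of the robot, y to its left, z up, the work surface at z = 0. Lengths are in m, angles in rad, forces in N, time in s.
With the tool pointing down it reaches from about 0.375 to 0.9 m from the base axis. Payload 3.1 kg.
Tool frame: the origin (TCP) lies at the very end of the fingers, on their centre line; the grasp point (between the pads) lies 19 mm behind it; z points along the fingers, y is the direction in which the jaws open and shut (so a half turn about z gives the same grasp; the last joint's range is limited). The gripper opens to 87 mm and grips with 3 to 60 N. Pads are 19 mm wide; open, the fingers measure 117 mm over their backs; the gripper's body (75 mm by 190 mm) begins 51 mm behind the grasp point.
Start: joints at [-1.464, 0.527, 1.433, -0, 1.181, -0.178], TCP at [0.176, -0.6, 0.223] pointing down, gripper open.
Joint ranges: [-3.08, 3.08], [-0.75, 2.2], [0.22, 2.44], [-1.43, 4.57], [0, 2.65], [-2.85, 2.85]. Speed limits (rad/s): [2.79, 2.79, 3.14, 3.14, 3.14, 3.14].

### API

Orientations are given as a unit quaternion [x, y, z, w].
In Python, from rig import robot gives the robot as it stands. The module is installed in compiled form; this text tells all that it offers.
- The arm moves only by the tool send_rows, never from a script. Its argument "deltas" is a list of rows, each an object of numbers: "tx", "ty", "tz": the shift along the tool's x, y, z in cm; "rx", "ry", "rz": the turn, a rotation vector about the tool's x, y, z in rad. A call has 1 to 5 rows; each row is the pose to reach, as a shift and turn from the pose commanded when the call began, along the tool's axes at that moment; what a row does not reach only later rows make up. A row lasts 1/12 s, in which the tool goes at most 41.7 mm and 7.16 degrees, less where a joint would pass 70% of its speed; a pose out of reach is approached as far as the arm can. A call with a gripper value outside its range is refused whole. "claw" is the finger opening in cm, from 0 to 8.7, set as the call begins (left out, the last holds). The fingers move at their own pace and stop on an object; "squeeze" is the grip in N (left out, the last holds). Time passes only in rows, so rows that repeat a pose let the fingers close. It gives the time, the measured TCP pose, the force and the opening at its end, in the units of the state.
- robot.get_obs(): the state, without advancing time (a new reading comes with each control period).
- robot.camera(name): name is "scene" or "top" or "wrist"; returns a dict with "color" (480x640x3 uint8, red, green, blue), "z_map" (480x640 float32, m along the optical axis (not along the pixel's ray), 0 where there is no reading), "intrinsics" (3x3 intrinsics, pixels), "R" (3x3) and "t" (3): a world point X has camera coordinates R X + t; the wrist camera has in their place "tool_from_camera" (4x4, takes a point from camera to tool coordinates, whose origin is the TCP and whose axes are the flange's). Camera axes: x right, y down, z forward; pixel columns grow to the right and rows downward; lengths in m; the calibration is good to about 2 mm. A picture is of the moment at which its call begins: read the wrist's pose just before it.
- robot.hand_in(): hands the job in, once; it reports no verdict.
Trained networks look in the newest picture that a camera, given by its name, has taken for a name from the list of things; names that differ only in an ending like _2 or _b are one class to them, and where a whole thing is asked for, a point or a joint stands for the part that bears it (a point fixed in the world has none). Each returns a list of dicts, best first, with "p" (0 to 1); they miss things now and then, are a little off and sometimes report something else, mostly with a low value. They report only what shows in the picture. A call takes as long as a camera call. They do not tell look-alikes from the thing itself.
- robot.outline_of(label, camera): "pixels" (480x640 bool, what is visible of it) and "xy" ([column, row] in pixels, amid what is visible of it).
- robot.tip_of(label, camera): "xy" ([column, row] in pixels: a listed point, or the origin of a listed thing).
The state is a dict: "time": time; "q": joint angles; "joint_velocities": joint speeds; "joint_torque": joint torques, N m; "position": TCP position; "tool_rot": TCP orientation; "ft_force": force on the tool from outside, world axes, zero at the start; "moment": the same for the moment, N m; "grip_width": finger opening in m.
Only numpy, scipy, OpenCV 4.12 (cv2) and the standard library are available. Lean on these libraries where they do the work, as an engineer would, in place of code of your own. Each camera call takes 0.05 s, during which the arm holds its last target.

### The job

Wind the splint press fully open by turning its two wing knobs anticlockwise, a little at a time and alternately, so that neither knob ever gets more than about a quarter turn ahead of the other and the platen does not rack. Only then draw the mould straight out of the front by its upright tab and lay it flat, right way up, inside the steel tray; leave the press open and do not disturb the bottles or the forceps.

Things in the scene. Friction and masses are not known exactly. Their poses are not given: they have to be found in the camera images.
- press: Grey bench press fixed to the table, base 120 x 250 x 20 mm high (its top is the bed). Origin: centre of its underside; front (-x) roughly to the robot, y to the left, z up. Vertical screws (16 mm thick) at x 0, y +90 (left) and -90 mm (right), each topped by a black wing knob. Guide rails 6 mm high, 61 mm apart, x -30 to 36 mm, flank the mould on the bed; a stop is behind it.
- knob_left (a joint): Angle of the left (press +y) wing knob, rad: 0 = shut, grows anticlockwise seen from above, stop at 2.5 = fully open. Raises the nut under the left end of the platen 4 mm per rad; the nuts are 180 mm apart, so 1 rad of difference tips the platen 0.022 rad. Stays where left; turns with about 0.06 N m. Starts at 0 to 0.5.
- knob_right (a joint): The same for the right (press -y) wing knob and the right end of the platen.
- knob_left_grip (a point): Point on the left knob's axis, 105 mm above the table, in the wing: an upright black bar 44 mm long, 14 mm thick, 83 to 117 mm above the table. Below it a steel collar 22 mm across reaches from 80 down to 71 mm. The point's x lies along the wing (along press x when the joint is 0). The wing turns without rising.
- knob_right_grip (a point): The same point on the right knob.
- platen: Loose aluminium weight plate 60 (x) x 224 (y) x 16 mm, 0.6 kg; its slotted ends straddle the screws (about 2 mm play) and rest on a brass nut on each screw. Origin: its centre, 48 mm above the table when shut, 58 fully open; x, y as the press, z square to it. A lip 70 mm wide hangs 12 mm below its front edge, x -30 to -22 mm, and traps the mould until the press is open.
- mould: Aluminium plate 130 (x) x 56 (y) x 6 mm, about 0.16 kg, loose on the bed. Origin: centre of underside, at press x -30, y 0. Its front (-x) sticks out and carries an upright tab 12 mm thick (x), 30 wide (y), 6 to 45 mm above the underside, centred at x -50. At x 12 to 54 a white splint on a former, 24 wide, up to 14 mm, sits behind the lip. Drawn 85 mm to press -x it is clear.
- tray: Open flat steel tray, fixed, 215 (x) x 130 (y) x 22 mm high, walls and floor 4 mm. Origin: centre of its underside. It stands on the left or on the right of the press, the long side roughly along the robot's x.
- sprayer: Spray bottle 76 mm across, 184 mm high, standing; origin at the centre of its foot. Leave alone.
- antiseptic: Clear bottle 56 mm across, 150 mm high, standing; origin at the centre of its foot. Leave alone.
- ointment: Can 52 mm across, 110 mm high, standing; origin at the centre of its foot. Leave alone.
- forceps: Steel forceps lying on the table in front of the press, 150 mm long along its x, 8 mm high; origin in the middle, on the table. Leave alone.
Mind the look-alikes: they are no part of the job. What is shaped like the platen but green or pink is not meant.

How it is judged:
By the outcome, as a careful person would: the job done as asked, in the order asked, and still so for the second after the job is handed in, with the robot touching nothing.
It also fails if it takes over 72 s, if anything falls off the work surface, if the arm or the gripper's body presses on something with over 40 N, if the wrist force passes 120 N, or if a joint passes its speed limit or range.

## Working session

There is one attempt and no reset: what is moved stays moved. The work goes in short steps, Python scripts to look and compute and a tool call to move; the robot and the scene stay as the last step left them, time stands still between calls to the robot, and variables do not carry over. Pictures are saved under pics/ and viewed, and the job is handed in when it is done.

Besides the shell and the picture viewer there is one more tool, called after ">>>" by a JSON object that holds its "fn" and its "kwargs". send_rows: Moves the arm, as the interface text tells. Its arguments: {"type":"object","properties":{"deltas":{"type":"array","items":{"type":"object","properties":{"tx":{"type":"number"},"ty":{"type":"number"},"tz":{"type":"number"},"rx":{"type":"number"},"ry":{"type":"number"},"rz":{"type":"number"}}}},"claw":{"type":"number"},"squeeze":{"type":"number"}},"required":["deltas"]}

```bash
mkdir -p pics; ls; cat > h.py <<'E'
import numpy as np, cv2
from rig import robot
from scipy.spatial.transform import Rotation as R
def save(n,im): cv2.imwrite('pics/%s.png'%n, im[:,:,::-1])
def world(c,u,v,obs=None):
    z=c['z_map'][int(round(v)),int(round(u))]; K=c['intrinsics']
    p=np.array([(u-K[0,2])/K[0,0]*z,(v-K[1,2])/K[1,1]*z,z])
    if 'R' in c: return c['R'].T@(p-c['t'])
    T=c['tool_from_camera']; p=T[:3,:3]@p+T[:3,3]
    return R.from_quat(obs['tool_rot']).apply(p)+obs['position']
def cloud(c,obs=None):
    z=c['z_map']; K=c['intrinsics']; v,u=np.mgrid[:480,:640]
    p=np.stack([(u-K[0,2])/K[0,0]*z,(v-K[1,2])/K[1,1]*z,z],-1)
    if 'R' in c: w=(p-c['t'])@c['R']
    else:
        T=c['tool_from_camera']; w=p@T[:3,:3].T+T[:3,3]
        w=w@R.from_quat(obs['tool_rot']).as_matrix().T+obs['position']
    w[z==0]=np.nan
    return w
E
python3 - <<'E'
from h import *
o=robot.get_obs(); print(o)
for n in ['scene','top']:
    c=robot.camera(n); save(n+'0',c['color']); np.savez('pics/%s0.npz'%n,**c)
    w=cloud(c)
    print(n,c['intrinsics'].tolist(), (-c['R'].T@c['t']).round(3))
    for l in ['press','knob_left_grip','knob_right_grip','platen','mould','tray','sprayer','antiseptic','ointment','forceps']:
        for r in robot.tip_of(l,n)[:3]:
            x,y=r['xy']; print(l,round(r['p'],2),np.round(r['xy'],1), w[min(479,max(0,int(round(y)))),min(639,max(0,int(round(x))))].round(3))
E
```

```text
pics
{'time': 0.0, 'q': array([-1.46450940e+00,  5.28462309e-01,  1.43390315e+00, -3.45124090e-05,
        1.18136807e+00, -1.78502539e-01]), 'joint_velocities': array([ 0.00122936, -0.00013306,  0.00016841, -0.00083015,  0.00267424,
       -0.00045022]), 'joint_torque': array([-1.31337394e-03, -4.40044248e+01, -1.76594388e+01,  6.30971580e-02,
        5.84039243e-02, -1.62242432e-04]), 'position': array([ 0.17553597, -0.59908555,  0.22157372]), 'tool_rot': array([ 9.89877489e-01,  1.41920438e-01,  2.26961073e-05, -1.07031868e-03]), 'ft_force': array([ 0.13705044, -0.17208775,  0.40041204]), 'moment': array([ 0.0006878 ,  0.0562254 , -0.04443963]), 'grip_width': 0.08681343090593538}
scene [[440.90090922841733, 0.0, 319.6444587421061], [0.0, 440.90090922841733, 242.72530830387973], [0.0, 0.0, 1.0]] [ 1.025 -0.126  0.849]
press 0.65 [296.5 334.3] [ 0.661 -0.035  0.058]
knob_left_grip 0.6 [294.4 327.1] [ 0.645 -0.034  0.057]
knob_right_grip 0.82 [250.  328.6] [ 0.65  -0.116  0.12 ]
knob_right_grip 0.67 [428.8 306.8] [0.699 0.239 0.048]
platen 0.95 [131.7 223.2] [ 0.215 -0.306  0.014]
pl
[... 710 characters left out ...]

knob_right_grip 0.68 [399.4 169.9] [ 0.652 -0.118  0.116]
knob_right_grip 0.39 [325.2 183.6] [0.62  0.066 0.076]
knob_right_grip 0.29 [458.  149.9] [ 0.708 -0.268  0.102]
platen 0.83 [467.  344.1] [ 0.285 -0.172  0.597]
platen 0.78 [251.  333.9] [0.227 0.254 0.016]
platen 0.62 [364.6 179.4] [ 0.638 -0.038  0.059]
mould 0.67 [365.  192.8] [ 0.606 -0.04   0.023]
tray 0.84 [464.3 238.4] [ 0.492 -0.308  0.005]
tray 0.56 [326.5 183.4] [0.619 0.063 0.099]
sprayer 0.85 [235.3 255. ] [0.433 0.286 0.113]
antiseptic 0.55 [453.9 151.4] [ 0.708 -0.261  0.089]
ointment 0.82 [251.7 163.7] [0.662 0.25  0.108]
ointment 0.73 [362.8 182.3] [ 0.63  -0.033  0.056]
forceps 0.56 [335.3 250.7] [0.451 0.036 0.01 ]
```

View pics/scene0.png

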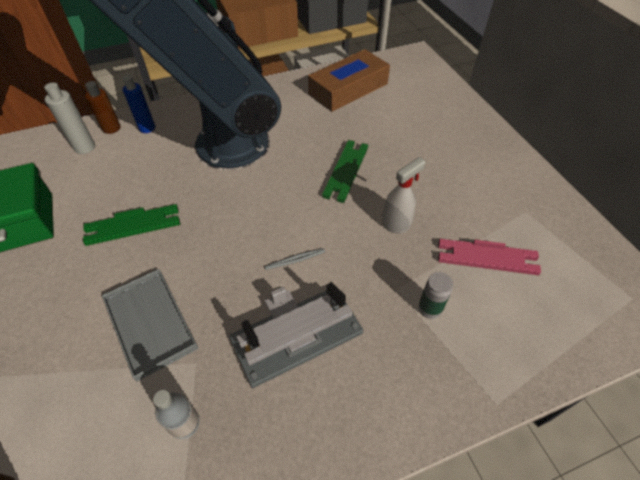

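View pics/top0.png

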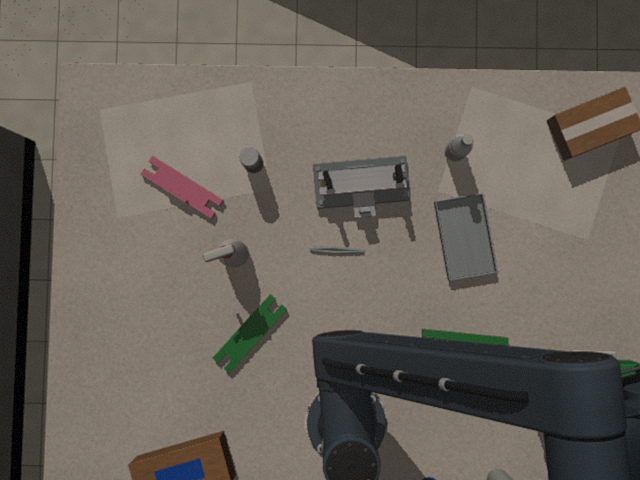

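```bash
python3 - <<'E'
import numpy as np,cv2
for n,b in [('top',(290,130,430,250)),('scene',(220,230,420,380))]:
    c=np.load(f'pics/{n}0.npz')['color'][b[1]:b[3],b[0]:b[2],::-1]
    s=800/c.shape[1]; s=min(s,600/c.shape[0]); cv2.imwrite(f'pics/{n}0c.png',cv2.resize(c,None,fx=s,fy=s,interpolation=cv2.INTER_CUBIC)); print(s)
E
```

```text
5.0
4.0
```

View pics/top0c.png

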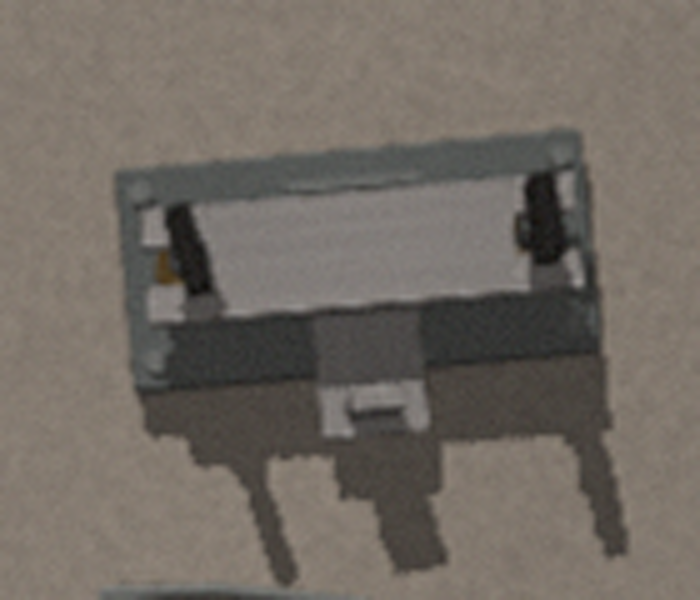

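View pics/scene0c.png

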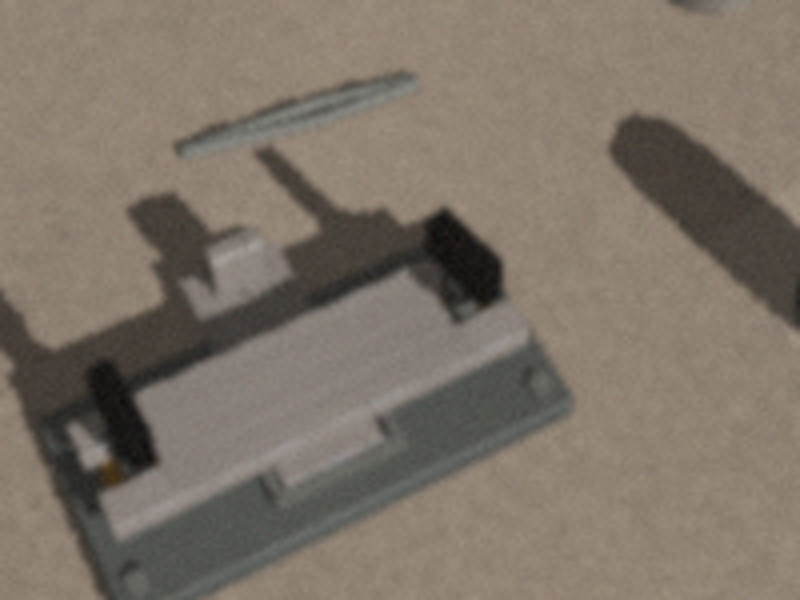

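The pictures show the press at top (361,182), with its knobs at (325,181) for the left and (400,172) for the right. The mould tab is at (364,205), the tray at (465,238) to the robot's right, and the forceps at (336,250) in front.

Platen look-alikes in the scene view:
- Green at (131,223) and (346,170), pink at (488,256): all decoys, by colour.
- Grey at (296,325), on the press: this is the real one. It's confirmed in the crop, with screws and knobs through it.

Next I'll fit the poses.

```bash
python3 - <<'E'
import numpy as np,cv2
from h import cloud
def pca(p):
    m=p.mean(0); u,s,v=np.linalg.svd(p-m,full_matrices=False); return m,v[0],s/np.sqrt(len(p))
for n in ['top','scene']:
    c=dict(np.load(f'pics/{n}0.npz')); w=cloud(c); g=c['color'].astype(int).max(-1)
    print(n)
    box=lambda x0,x1,y0,y1,z0,z1:(w[...,0]>x0)&(w[...,0]<x1)&(w[...,1]>y0)&(w[...,1]<y1)&(w[...,2]>z0)&(w[...,2]<z1)
    for k,b in {'KL':(.58,.68,.0,.11,.105,.13),'KR':(.6,.7,-.17,-.07,.105,.13)}.items():
        p=w[box(*b)]; 
        m,v,s=pca(p[:,:2]); r=cv2.minAreaRect(p[:,:2].astype(np.float32)*1000); v=v*np.sign(v[0])
        print(k,len(p),m.round(4),np.median(p[:,2]).round(4),'yaw',np.arctan2(v[1],v[0]).round(3),'rect',np.round(r[0],1),np.round(r[1],1),round(r[2],1))
    p=w[box(.56,.72,-.19,.13,.045,.075)]; r=cv2.minAreaRect(p[:,:2].astype(np.float32)*1000); print('platen',len(p),np.median(p[:,2]).round(4),np.round(r[0],1),np.round(r[1],1),round(r[2],2)); A=np.c_[p[:,:2],np.ones(len(p))]; print(np.linalg.lstsq(A,p[:,2],rcond=None)[0].round(4))
    p=w[box(.54,.74,-.2,.14,.014,.026)]; r=cv2.minAreaRect(p[:,:2].astype(np.float32)*1000); print('base',len(p),np.median(p[:,2]).round(4),np.round(r[0],1),np.round(r[1],1),round(r[2],2))
    p=w[box(.52,.6,-.08,.02,.05,.075)]; 
    if len(p)>4: r=cv2.minAreaRect(p[:,:2].astype(np.float32)*1000); print('tab',len(p),p.mean(0).round(4),np.round(r[0],1),np.round(r[1],1),round(r[2],2))
    p=w[box(.36,.63,-.4,-.22,.014,.03)]; r=cv2.minAreaRect(p[:,:2].astype(np.float32)*1000); print('trayrim',len(p),np.median(p[:,2]).round(4),np.round(r[0],1),np.round(r[1],1),round(r[2],2))
    p=w[box(.4,.5,-.1,.12,.005,.015)]; r=cv2.minAreaRect(p[:,:2].astype(np.float32)*1000); print('forceps',len(p),np.median(p[:,2]).round(4),np.round(r[0],1),np.round(r[1],1),round(r[2],2))
    p=w[box(.65,.8,-.35,-.2,.05,.2)]; print('antis',p[:,:2].min(0).round(3),p[:,:2].max(0).round(3),p[:,2].max().round(3))
E
```

```text
top
KL 100 [0.6272 0.0591] 0.1176 yaw 0.32 rect [627.6  59.1] [43.  13.4] 19.6
KR 108 [ 0.6467 -0.1192] 0.1162 yaw 0.189 rect [ 647.  -119.4] [44.  14.7] 10.6
platen 1742 0.0574 [614.  -33.1] [108.8 225.9] 6.02
[-0.0093  0.0017  0.0633]
base 1833 0.0211 [620.9 -32.4] [154.7 249.8] 6.26
tab 63 [ 0.5581 -0.0394  0.0646] [558.7 -39.9] [12.5 28.9] 5.33
trayrim 530 0.0214 [ 496.6 -309.8] [215.5 132.3] 10.75
forceps 552 0.0071 [450.1  10.6] [217.5  99.7] 89.91
antis [ 0.697 -0.308] [ 0.75  -0.251] 0.159
scene
KL 191 [0.6313 0.059 ] 0.1162 yaw 0.345 rect [629.2  59.7] [43.9 14.6] 18.2
KR 195 [ 0.651  -0.1187] 0.1166 yaw 0.182 rect [ 648.8 -118.7] [44.5 13.9] 9.8
platen 3070 0.0567 [614.7 -32.1] [110.6 225.5] 6.29
[-0.0326  0.0014  0.0773]
base 3021 0.0205 [621.1 -31. ] [156.3 250.1] 6.2
tab 121 [ 0.5617 -0.0395  0.0617] [559.8 -39.2] [13.7 29.8] 7.46
trayrim 873 0.021 [ 497.1 -308.8] [218.2 130.2] 10.89
forceps 327 0.0075 [439.4  15.9] [ 60.8 186.4] 4.73
antis [ 0.701 -0.305] [ 0.755 -0.251] 0.154
```

```bash
cat > g.py <<'E'
import sys
from h import *
# usage: g.py x y z phi [x y z phi ...]: deltas (cm, rad) from the present measured pose
o=robot.get_obs(); Rm=R.from_quat(o['tool_rot']); p=o['position']; M=Rm.as_matrix()
print('t',round(o['time'],2),'p',p.round(4),'phi',round(np.arctan2(M[1,0],M[0,0]),4),'f',o['ft_force'].round(1),'m',o['moment'].round(3),'w',round(o['grip_width'],4),'q6',round(o['q'][5],2))
a=list(map(float,sys.argv[1:]))
for i in range(0,len(a),4):
    g=np.array(a[i:i+3]); ph=a[i+3]
    T=R.from_quat([np.cos(ph/2),np.sin(ph/2),0,0])
    d=Rm.inv().apply(g-p)*100; r=(Rm.inv()*T).as_rotvec()
    print('t',d.round(2),'r',r.round(3))
E
python3 g.py 0.648 -0.119 0.2 0.185
```

```text
t 1.1 p [ 0.1756 -0.5998  0.2226] phi 0.2848 f [0.2 0.2 0.4] m [-0.025  0.014 -0.01 ] w 0.0873 q6 -0.18
t [ 58.84 -32.87   2.25] r [0.  0.  0.1]
```

>>> {"fn": "send_rows", "kwargs": {"deltas": [{"tx": 58.8,"ty": -32.9,"tz": 2.2,"rz": 0.1},{"tx": 58.8,"ty": -32.9,"tz": 2.2,"rz": 0.1},{"tx": 58.8,"ty": -32.9,"tz": 2.2,"rz": 0.1},{"tx": 58.8,"ty": -32.9,"tz": 2.2,"rz": 0.1},{"tx": 58.8,"ty": -32.9,"tz": 2.2,"rz": 0.1}], "claw": 4, "squeeze": 20}}

```text
schema error: expected keys tx, ty, tz, rx, ry, rz
```

```bash
python3 g.py 0.648 -0.119 0.2 0.185
```

```text
t 1.1 p [ 0.1756 -0.5998  0.2226] phi 0.2848 f [0.2 0.2 0.4] m [-0.025  0.014 -0.01 ] w 0.0873 q6 -0.18
t [ 58.84 -32.87   2.25] r [0.  0.  0.1]
```

>>> {"fn": "send_rows", "kwargs": {"deltas": [{"tx": 58.8,"ty": -32.9,"tz": 2.2,"rx": 0,"ry": 0,"rz": 0.1},{"tx": 58.8,"ty": -32.9,"tz": 2.2,"rx": 0,"ry": 0,"rz": 0.1},{"tx": 58.8,"ty": -32.9,"tz": 2.2,"rx": 0,"ry": 0,"rz": 0.1},{"tx": 58.8,"ty": -32.9,"tz": 2.2,"rx": 0,"ry": 0,"rz": 0.1},{"tx": 58.8,"ty": -32.9,"tz": 2.2,"rx": 0,"ry": 0,"rz": 0.1}], "claw": 4, "squeeze": 20}}

```text
time: 1.52
position: [0.3224, -0.4498, 0.2158]
tool_rot: [0.996, 0.092, 0.0, 0.0]
ft_force: [0.4, -0.7, 0.9]
grip_width: 0.0612
```

```bash
python3 g.py 0.648 -0.119 0.2 0.185
```

```text
t 1.52 p [ 0.3224 -0.4498  0.2158] phi 0.1839 f [ 0.4 -0.7  0.9] m [ 0.021 -0.022  0.035] w 0.0612 q6 0.24
t [ 38.06 -26.57   1.58] r [ 0.    -0.    -0.001]
```

>>> {"fn": "send_rows", "kwargs": {"deltas": [{"tx": 38,"ty": -26.6,"tz": 1.6,"rx": 0,"ry": 0,"rz": 0},{"tx": 38,"ty": -26.6,"tz": 1.6,"rx": 0,"ry": 0,"rz": 0},{"tx": 38,"ty": -26.6,"tz": 1.6,"rx": 0,"ry": 0,"rz": 0},{"tx": 38,"ty": -26.6,"tz": 1.6,"rx": 0,"ry": 0,"rz": 0},{"tx": 38,"ty": -26.6,"tz": 1.6,"rx": 0,"ry": 0,"rz": 0}]}}

```text
time: 1.93
position: [0.4684, -0.3009, 0.2088]
tool_rot: [0.996, 0.092, 0.0, 0.0]
ft_force: [1.4, -0.3, 0.8]
grip_width: 0.0409
```

```bash
python3 g.py 0.648 -0.119 0.2 0.185
```

```text
t 1.93 p [ 0.4684 -0.3009  0.2088] phi 0.1846 f [ 1.4 -0.3  0.8] m [ 0.006 -0.022 -0.07 ] w 0.0409 q6 0.61
t [ 20.99 -14.59   0.88] r [ 0.001 -0.    -0.   ]
```

>>> {"fn": "send_rows", "kwargs": {"deltas": [{"tx": 21,"ty": -14.6,"tz": 0.9,"rx": 0,"ry": 0,"rz": 0},{"tx": 21,"ty": -14.6,"tz": 0.9,"rx": 0,"ry": 0,"rz": 0},{"tx": 21,"ty": -14.6,"tz": 0.9,"rx": 0,"ry": 0,"rz": 0},{"tx": 21,"ty": -14.6,"tz": 0.9,"rx": 0,"ry": 0,"rz": 0},{"tx": 21,"ty": -14.6,"tz": 0.9,"rx": 0,"ry": 0,"rz": 0}]}}

```text
time: 2.35
position: [0.6147, -0.1524, 0.2013]
tool_rot: [0.996, 0.092, 0.0, 0.0]
ft_force: [-0.0, -0.5, 0.6]
grip_width: 0.0401
```

```bash
python3 g.py 0.648 -0.119 0.2 0.185
```

```text
t 2.35 p [ 0.6147 -0.1524  0.2013] phi 0.1851 f [-0.  -0.5  0.6] m [-0.053  0.01  -0.009] w 0.0401 q6 0.97
t [ 3.89 -2.67  0.13] r [ 0. -0.  0.]
```

>>> {"fn": "send_rows", "kwargs": {"deltas": [{"tx": 3.9,"ty": -2.7,"tz": 0.1,"rx": 0,"ry": 0,"rz": 0},{"tx": 3.9,"ty": -2.7,"tz": 0.1,"rx": 0,"ry": 0,"rz": 0},{"tx": 3.9,"ty": -2.7,"tz": 0.1,"rx": 0,"ry": 0,"rz": 0}]}}

```text
time: 2.6
position: [0.6483, -0.1179, 0.1999]
tool_rot: [0.996, 0.095, 0.0, -0.0]
ft_force: [0.5, -0.8, -0.9]
grip_width: 0.04
```

```bash
cat > wr.py <<'E'
import sys
from h import *
o=robot.get_obs(); c=robot.camera('wrist'); o=robot.get_obs() if 0 else o
n=sys.argv[1]; save(n,c['color']); np.savez('pics/'+n+'.npz',**c,pos=o['position'],rot=o['tool_rot'])
w=cloud(c,o)
for k,(x,y) in {'KL':(.6285,.0593),'KR':(.648,-.119)}.items():
    m=(np.hypot(w[...,0]-x,w[...,1]-y)<.04)&(w[...,2]>.108)&(w[...,2]<.13)&(c['color'].max(-1)<90)
    p=w[m]
    if len(p)<50: print(k,len(p)); continue
    r=cv2.minAreaRect(p[:,:2].astype(np.float32)*1000); d=p[:,:2]-p[:,:2].mean(0); v=np.linalg.svd(d,full_matrices=False)[2][0]
    print(k,len(p),'rect',np.round(r[0],1),np.round(r[1],1),round(r[2],1),'yaw',np.arctan(v[1]/v[0]).round(3),'z',np.median(p[:,2]).round(4))
E
python3 wr.py w1; python3 g.py 0.648 -0.119 0.086 0.185
```

```text
KL 1950 rect [629.  60.] [43.7 14.1] 20.0 yaw 0.337 z 0.1168
KR 1432 rect [ 648.3 -117.7] [43.8 14. ] 10.4 yaw 0.171 z 0.1171
t 2.65 p [ 0.6469 -0.1195  0.1998] phi 0.1874 f [-0.6 -0.   0.3] m [0.007 0.02  0.026] w 0.0399 q6 1.03
t [ 0.13 -0.03 11.38] r [0.    0.001 0.002]
```

View pics/w1.png

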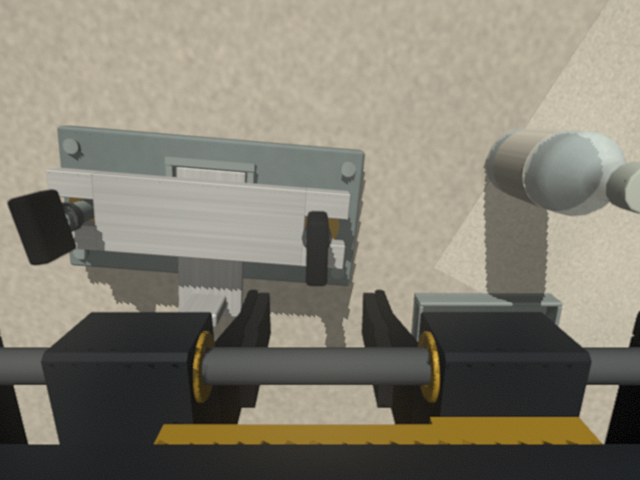

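The wrist view shows the right wing at (317,248), lined up between the fingertips at (260,330) and (375,330). Its axis is about (0.648,-0.1185) and it stands 117 mm high, which agrees with the other views. Now I'll descend.

>>> {"fn": "send_rows", "kwargs": {"deltas": [{"tx": 0.1,"ty": -0.1,"tz": 4,"rx": 0,"ry": 0,"rz": 0},{"tx": 0.1,"ty": -0.1,"tz": 8,"rx": 0,"ry": 0,"rz": 0},{"tx": 0.1,"ty": -0.1,"tz": 11.3,"rx": 0,"ry": 0,"rz": 0},{"tx": 0.1,"ty": -0.1,"tz": 11.3,"rx": 0,"ry": 0,"rz": 0}]}}

```text
time: 2.98
position: [0.6407, -0.1194, 0.0802]
tool_rot: [0.996, 0.091, -0.007, -0.003]
ft_force: [-0.6, 1.2, -0.2]
grip_width: 0.0402
```

>>> {"fn": "send_rows", "kwargs": {"deltas": [{"tx": 0,"ty": 0,"tz": 0,"rx": 0,"ry": 0,"rz": 0},{"tx": 0,"ty": 0,"tz": 0,"rx": 0,"ry": 0,"rz": 0},{"tx": 0,"ty": 0,"tz": 0,"rx": 0,"ry": 0,"rz": 0},{"tx": 0,"ty": 0,"tz": 0,"rx": 0,"ry": 0,"rz": 0}], "claw": 0.5}}

```text
time: 3.32
position: [0.6493, -0.1204, 0.0902]
tool_rot: [0.996, 0.092, 0.002, 0.001]
ft_force: [0.2, -0.2, 0.3]
grip_width: 0.021
```

```bash
python3 g.py 0.648 -0.1185 0.086 0.81
```

```text
t 3.32 p [ 0.6493 -0.1204  0.0902] phi 0.1843 f [ 0.2 -0.2  0.3] m [-0.023 -0.013  0.007] w 0.021 q6 1.03
t [-0.09 -0.21  0.42] r [ 0.004 -0.004 -0.626]
```

>>> {"fn": "send_rows", "kwargs": {"deltas": [{"tx": 0,"ty": -0.1,"tz": 0.2,"rx": 0,"ry": 0,"rz": 0},{"tx": 0,"ty": -0.1,"tz": 0.2,"rx": 0,"ry": 0,"rz": 0},{"tx": 0,"ty": -0.1,"tz": 0.2,"rx": 0,"ry": 0,"rz": 0}]}}

```text
time: 3.57
position: [0.6487, -0.1182, 0.0878]
tool_rot: [0.996, 0.092, 0.002, 0.001]
ft_force: [-1.0, 1.3, 6.3]
grip_width: 0.0142
```

```bash
python3 g.py 0.648 -0.1185 0.086 0.81
```

```text
t 3.57 p [ 0.6487 -0.1182  0.0878] phi 0.1851 f [-1.   1.3  6.3] m [ 0.315  0.086 -0.003] w 0.0142 q6 1.04
t [-0.07  0.02  0.18] r [ 0.002 -0.003 -0.625]
```

>>> {"fn": "send_rows", "kwargs": {"deltas": [{"tx": 0,"ty": 0,"tz": 0,"rx": 0,"ry": 0,"rz": -0.11},{"tx": 0,"ty": 0,"tz": 0,"rx": 0,"ry": 0,"rz": -0.22},{"tx": 0,"ty": 0,"tz": 0,"rx": 0,"ry": 0,"rz": -0.33},{"tx": 0,"ty": 0,"tz": 0,"rx": 0,"ry": 0,"rz": -0.44},{"tx": 0,"ty": 0,"tz": 0,"rx": 0,"ry": 0,"rz": -0.55}]}}

```text
time: 3.98
position: [0.6484, -0.1176, 0.0878]
tool_rot: [0.932, 0.362, 0.002, 0.0]
ft_force: [-1.7, 2.6, 7.3]
grip_width: 0.014
```

```bash
python3 g.py 0.648 -0.1185 0.086 0.81
```

```text
t 3.98 p [ 0.6484 -0.1176  0.0878] phi 0.74 f [-1.7  2.6  7.3] m [ 0.503  0.216 -0.118] w 0.014 q6 0.48
t [-0.09  0.03  0.18] r [ 0.002 -0.002 -0.07 ]
```

>>> {"fn": "send_rows", "kwargs": {"deltas": [{"tx": 0,"ty": 0,"tz": 0,"rx": 0,"ry": 0,"rz": -0.07},{"tx": 0,"ty": 0,"tz": 0,"rx": 0,"ry": 0,"rz": -0.07}]}}

```text
time: 4.15
position: [0.6484, -0.1176, 0.0878]
tool_rot: [0.92, 0.393, 0.001, 0.0]
ft_force: [-0.8, 2.4, 7.2]
grip_width: 0.0137
```

>>> {"fn": "send_rows", "kwargs": {"deltas": [{"tx": 0,"ty": 0,"tz": 0,"rx": 0,"ry": 0,"rz": 0},{"tx": 0,"ty": 0,"tz": 0,"rx": 0,"ry": 0,"rz": 0},{"tx": 0,"ty": 0,"tz": 0,"rx": 0,"ry": 0,"rz": 0},{"tx": 0,"ty": 0,"tz": -2.5,"rx": 0,"ry": 0,"rz": 0},{"tx": 0,"ty": 0,"tz": -6,"rx": 0,"ry": 0,"rz": 0}], "claw": 4}}

```text
time: 4.57
position: [0.6443, -0.1175, 0.1418]
tool_rot: [0.92, 0.392, -0.004, -0.003]
ft_force: [1.0, -1.1, 0.5]
grip_width: 0.037
```

```bash
python3 g.py 0.629 0.0597 0.15 0.337
```

```text
t 4.57 p [ 0.6443 -0.1175  0.1418] phi 0.8047 f [ 1.  -1.1  0.5] m [-0.034 -0.089 -0.019] w 0.037 q6 0.42
t [ 11.7  -13.4   -0.75] r [-0.007  0.006  0.468]
```

>>> {"fn": "send_rows", "kwargs": {"deltas": [{"tx": 11.6,"ty": -13.4,"tz": -0.6,"rx": 0,"ry": 0,"rz": 0.47},{"tx": 11.6,"ty": -13.4,"tz": -0.6,"rx": 0,"ry": 0,"rz": 0.47},{"tx": 11.6,"ty": -13.4,"tz": -0.6,"rx": 0,"ry": 0,"rz": 0.47},{"tx": 11.6,"ty": -13.4,"tz": -0.6,"rx": 0,"ry": 0,"rz": 0.47},{"tx": 11.6,"ty": -13.4,"tz": -0.6,"rx": 0,"ry": 0,"rz": 0.47}]}}

```text
time: 4.98
position: [0.6296, 0.0636, 0.1514]
tool_rot: [0.986, 0.167, -0.0, -0.001]
ft_force: [0.1, -0.8, 0.2]
grip_width: 0.0396
```

>>> {"fn": "send_rows", "kwargs": {"deltas": [{"tx": 0,"ty": 0,"tz": 0,"rx": 0,"ry": 0,"rz": 0},{"tx": 0,"ty": 0,"tz": 0,"rx": 0,"ry": 0,"rz": 0},{"tx": 0,"ty": 0,"tz": 0,"rx": 0,"ry": 0,"rz": 0}]}}

```text
time: 5.23
position: [0.6316, 0.0569, 0.1511]
tool_rot: [0.986, 0.167, 0.0, 0.0]
ft_force: [0.8, -0.2, -0.7]
grip_width: 0.04
```

```bash
python3 g.py 0.629 0.0597 0.087 0.337; python3 wr.py w2
```

```text
t 5.23 p [0.6316 0.0569 0.1511] phi 0.3348 f [ 0.8 -0.2 -0.7] m [-0.036  0.012  0.056] w 0.04 q6 1.15
t [-0.15 -0.35  6.41] r [ 0.001  0.    -0.002]
KL 2124 rect [629.2  61.4] [43.5 14. ] 19.4 yaw 0.341 z 0.1171
KR 989 rect [ 656.9 -107.4] [19.3 13.7] 45.2 yaw 0.403 z 0.1161
```

>>> {"fn": "send_rows", "kwargs": {"deltas": [{"tx": -0.2,"ty": -0.3,"tz": 2.2,"rx": 0,"ry": 0,"rz": 0},{"tx": -0.2,"ty": -0.3,"tz": 4.5,"rx": 0,"ry": 0,"rz": 0},{"tx": -0.2,"ty": -0.3,"tz": 6.3,"rx": 0,"ry": 0,"rz": 0},{"tx": -0.2,"ty": -0.3,"tz": 6.3,"rx": 0,"ry": 0,"rz": 0}]}}

```text
time: 5.62
position: [0.6257, 0.0584, 0.0843]
tool_rot: [0.986, 0.165, -0.004, -0.001]
ft_force: [-1.0, -0.1, 0.3]
grip_width: 0.0401
```

>>> {"fn": "send_rows", "kwargs": {"deltas": [{"tx": 0,"ty": 0,"tz": 0,"rx": 0,"ry": 0,"rz": 0},{"tx": 0,"ty": 0,"tz": 0,"rx": 0,"ry": 0,"rz": 0},{"tx": 0,"ty": 0,"tz": 0,"rx": 0,"ry": 0,"rz": 0},{"tx": 0,"ty": 0,"tz": 0,"rx": 0,"ry": 0,"rz": 0},{"tx": 0,"ty": 0,"tz": 0,"rx": 0,"ry": 0,"rz": 0}], "claw": 0.5}}

```text
time: 6.03
position: [0.629, 0.0605, 0.0895]
tool_rot: [0.986, 0.166, 0.001, -0.0]
ft_force: [-0.8, 10.2, 5.3]
grip_width: 0.0146
```

```bash
python3 g.py 0.629 0.0597 0.087 1.31
```

```text
t 6.03 p [0.629  0.0605 0.0895] phi 0.3342 f [-0.8 10.2  5.3] m [1.962 0.392 0.054] w 0.0146 q6 1.15
t [-0.03  0.07  0.25] r [ 0.001 -0.002 -0.976]
```

>>> {"fn": "send_rows", "kwargs": {"deltas": [{"tx": 0,"ty": -0.1,"tz": 0,"rx": 0,"ry": 0,"rz": -0.11},{"tx": 0,"ty": -0.1,"tz": 0,"rx": 0,"ry": 0,"rz": -0.22},{"tx": 0,"ty": -0.1,"tz": 0,"rx": 0,"ry": 0,"rz": -0.33},{"tx": 0,"ty": -0.1,"tz": 0,"rx": 0,"ry": 0,"rz": -0.44},{"tx": 0,"ty": -0.1,"tz": 0,"rx": 0,"ry": 0,"rz": -0.55}]}}

```text
time: 6.45
position: [0.6287, 0.0613, 0.0895]
tool_rot: [0.903, 0.43, 0.001, 0.0]
ft_force: [0.4, 0.4, 2.3]
grip_width: 0.0138
```

>>> {"fn": "send_rows", "kwargs": {"deltas": [{"tx": 0,"ty": 0,"tz": 0,"rx": 0,"ry": 0,"rz": -0.11},{"tx": 0,"ty": 0,"tz": 0,"rx": 0,"ry": 0,"rz": -0.22},{"tx": 0,"ty": 0,"tz": 0,"rx": 0,"ry": 0,"rz": -0.33},{"tx": 0,"ty": 0,"tz": 0,"rx": 0,"ry": 0,"rz": -0.42},{"tx": 0,"ty": 0,"tz": 0,"rx": 0,"ry": 0,"rz": -0.42}]}}

```text
time: 6.87
position: [0.6284, 0.0614, 0.0895]
tool_rot: [0.794, 0.608, 0.001, 0.0]
ft_force: [-0.9, 0.3, 3.7]
grip_width: 0.0139
```

>>> {"fn": "send_rows", "kwargs": {"deltas": [{"tx": 0,"ty": 0,"tz": 0,"rx": 0,"ry": 0,"rz": 0},{"tx": 0,"ty": 0,"tz": 0,"rx": 0,"ry": 0,"rz": 0},{"tx": 0,"ty": 0,"tz": 0,"rx": 0,"ry": 0,"rz": 0},{"tx": 0,"ty": 0,"tz": -2.5,"rx": 0,"ry": 0,"rz": 0},{"tx": 0,"ty": 0,"tz": -6,"rx": 0,"ry": 0,"rz": 0}], "claw": 4}}

```text
time: 7.28
position: [0.625, 0.0614, 0.145]
tool_rot: [0.795, 0.607, -0.003, -0.003]
ft_force: [0.2, -0.5, -0.8]
grip_width: 0.0373
```

```bash
python3 g.py 0.648 -0.1185 0.15 0.81
```

```text
t 7.28 p [0.625  0.0614 0.145 ] phi 1.3036 f [ 0.2 -0.5 -0.8] m [-0.052 -0.117  0.02 ] w 0.0373 q6 0.19
t [-16.74   6.97  -0.54] r [-0.009  0.004  0.494]
```

>>> {"fn": "send_rows", "kwargs": {"deltas": [{"tx": -16.7,"ty": 6.7,"tz": -0.3,"rx": 0,"ry": 0,"rz": 0.5},{"tx": -16.7,"ty": 6.7,"tz": -0.3,"rx": 0,"ry": 0,"rz": 0.5},{"tx": -16.7,"ty": 6.7,"tz": -0.3,"rx": 0,"ry": 0,"rz": 0.5},{"tx": -16.7,"ty": 6.7,"tz": -0.3,"rx": 0,"ry": 0,"rz": 0.5},{"tx": -16.7,"ty": 6.7,"tz": -0.3,"rx": 0,"ry": 0,"rz": 0.5}]}}

```text
time: 7.7
position: [0.65, -0.124, 0.1515]
tool_rot: [0.922, 0.388, 0.001, 0.002]
ft_force: [0.3, -0.7, 0.1]
grip_width: 0.0402
```

>>> {"fn": "send_rows", "kwargs": {"deltas": [{"tx": 0,"ty": 0,"tz": 0,"rx": 0,"ry": 0,"rz": 0},{"tx": 0,"ty": 0,"tz": 0,"rx": 0,"ry": 0,"rz": 0},{"tx": 0,"ty": 0,"tz": 0,"rx": 0,"ry": 0,"rz": 0}]}}

```text
time: 7.95
position: [0.648, -0.1159, 0.1507]
tool_rot: [0.92, 0.392, -0.0, -0.001]
ft_force: [-0.5, 0.0, -1.2]
grip_width: 0.0403
```

```bash
python3 g.py 0.648 -0.118 0.087 0.807; python3 wr.py w3; python3 g.py 0.648 -0.118 0.087 0.807
```

```text
t 7.95 p [ 0.648  -0.1159  0.1507] phi 0.8058 f [-0.5  0.  -1.2] m [0.048 0.033 0.005] w 0.0403 q6 0.42
t [-0.15  0.15  6.37] r [-0.002  0.    -0.001]
KL 2700 rect [628.4  57.9] [38.8 14.4] 74.6 yaw 1.126 z 0.1165
KR 2135 rect [ 648.3 -117.3] [43.7 13.8] 45.9 yaw 0.799 z 0.117
t 8.0 p [ 0.6481 -0.1155  0.1509] phi 0.8067 f [ 0.5  1.  -0. ] m [-0.036 -0.049  0.038] w 0.0399 q6 0.42
t [-0.19  0.17  6.39] r [-0.002  0.    -0.   ]
```

View pics/w3.png

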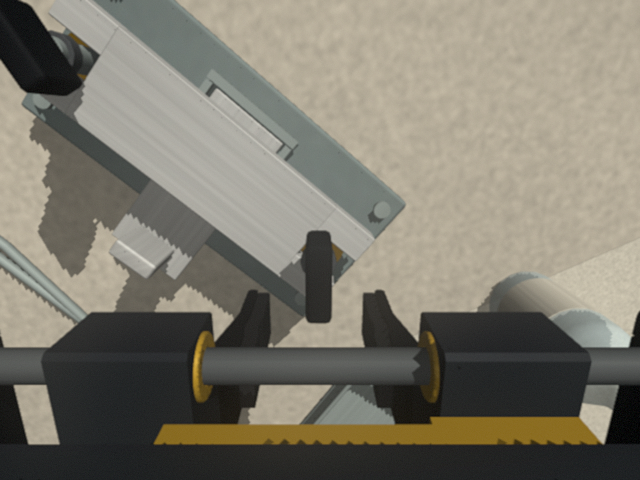

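Both knobs have turned: right about 0.69, left about 1.19. The right wing at (318,275) sits centred between the fingers.

>>> {"fn": "send_rows", "kwargs": {"deltas": [{"tx": -0.2,"ty": 0.1,"tz": 2.2,"rx": 0,"ry": 0,"rz": 0},{"tx": -0.2,"ty": 0.1,"tz": 4.5,"rx": 0,"ry": 0,"rz": 0},{"tx": -0.2,"ty": 0.1,"tz": 6.3,"rx": 0,"ry": 0,"rz": 0},{"tx": -0.2,"ty": 0.1,"tz": 6.3,"rx": 0,"ry": 0,"rz": 0}]}}

```text
time: 8.33
position: [0.6448, -0.1163, 0.0842]
tool_rot: [0.92, 0.393, -0.003, -0.003]
ft_force: [-1.1, 0.9, -1.1]
grip_width: 0.0401
```

>>> {"fn": "send_rows", "kwargs": {"deltas": [{"tx": 0,"ty": 0,"tz": 0,"rx": 0,"ry": 0,"rz": 0},{"tx": 0,"ty": 0,"tz": 0,"rx": 0,"ry": 0,"rz": 0},{"tx": 0,"ty": 0,"tz": 0,"rx": 0,"ry": 0,"rz": 0},{"tx": 0,"ty": 0,"tz": 0,"rx": 0,"ry": 0,"rz": 0},{"tx": 0,"ty": 0,"tz": 0,"rx": 0,"ry": 0,"rz": 0}], "claw": 0.5}}

```text
time: 8.75
position: [0.6477, -0.1186, 0.0895]
tool_rot: [0.92, 0.391, 0.0, -0.001]
ft_force: [-3.7, 5.3, 4.1]
grip_width: 0.0143
```

```bash
python3 g.py 0.648 -0.1175 0.087 1.71
```

```text
t 8.75 p [ 0.6477 -0.1186  0.0895] phi 0.8044 f [-3.7  5.3  4.1] m [ 0.973  0.636 -0.04 ] w 0.0143 q6 0.41
t [ 0.1  -0.06  0.25] r [-0.001 -0.001 -0.906]
```

>>> {"fn": "send_rows", "kwargs": {"deltas": [{"tx": 0,"ty": -0.1,"tz": 0,"rx": 0,"ry": 0,"rz": -0.11},{"tx": 0,"ty": -0.1,"tz": 0,"rx": 0,"ry": 0,"rz": -0.22},{"tx": 0,"ty": -0.1,"tz": 0,"rx": 0,"ry": 0,"rz": -0.33},{"tx": 0,"ty": -0.1,"tz": 0,"rx": 0,"ry": 0,"rz": -0.44},{"tx": 0,"ty": -0.1,"tz": 0,"rx": 0,"ry": 0,"rz": -0.55}]}}

```text
time: 9.17
position: [0.6476, -0.1185, 0.0894]
tool_rot: [0.778, 0.629, 0.001, -0.0]
ft_force: [-1.4, 2.0, 2.6]
grip_width: 0.0141
```

>>> {"fn": "send_rows", "kwargs": {"deltas": [{"tx": 0,"ty": 0,"tz": 0,"rx": 0,"ry": 0,"rz": -0.11},{"tx": 0,"ty": 0,"tz": 0,"rx": 0,"ry": 0,"rz": -0.22},{"tx": 0,"ty": 0,"tz": 0,"rx": 0,"ry": 0,"rz": -0.33},{"tx": 0,"ty": 0,"tz": 0,"rx": 0,"ry": 0,"rz": -0.36},{"tx": 0,"ty": 0,"tz": 0,"rx": 0,"ry": 0,"rz": -0.36}]}}

```text
time: 9.58
position: [0.6476, -0.1185, 0.0894]
tool_rot: [0.654, 0.756, 0.001, 0.0]
ft_force: [-1.4, 2.6, 5.0]
grip_width: 0.0141
```

>>> {"fn": "send_rows", "kwargs": {"deltas": [{"tx": 0,"ty": 0,"tz": 0,"rx": 0,"ry": 0,"rz": 0},{"tx": 0,"ty": 0,"tz": 0,"rx": 0,"ry": 0,"rz": 0},{"tx": 0,"ty": 0,"tz": 0,"rx": 0,"ry": 0,"rz": 0},{"tx": 0,"ty": 0,"tz": -2.5,"rx": 0,"ry": 0,"rz": 0},{"tx": 0,"ty": 0,"tz": -6,"rx": 0,"ry": 0,"rz": 0}], "claw": 4}}

```text
time: 10.0
position: [0.6444, -0.1183, 0.1447]
tool_rot: [0.655, 0.756, -0.002, -0.004]
ft_force: [-0.1, 0.2, -0.1]
grip_width: 0.037
```

```bash
python3 g.py 0.6285 0.0612 0.15 1.305
```

```text
t 10.0 p [ 0.6444 -0.1183  0.1447] phi 1.714 f [-0.1  0.2 -0.1] m [-0.052 -0.132 -0.059] w 0.037 q6 -0.49
t [18.    0.98 -0.46] r [-0.009 -0.002  0.409]
```

>>> {"fn": "send_rows", "kwargs": {"deltas": [{"tx": 18,"ty": 0.7,"tz": -0.2,"rx": 0,"ry": 0,"rz": 0.41},{"tx": 18,"ty": 0.7,"tz": -0.2,"rx": 0,"ry": 0,"rz": 0.41},{"tx": 18,"ty": 0.7,"tz": -0.2,"rx": 0,"ry": 0,"rz": 0.41},{"tx": 18,"ty": 0.7,"tz": -0.2,"rx": 0,"ry": 0,"rz": 0.41},{"tx": 18,"ty": 0.7,"tz": -0.2,"rx": 0,"ry": 0,"rz": 0.41}]}}

```text
time: 10.42
position: [0.6269, 0.0652, 0.1502]
tool_rot: [0.794, 0.608, 0.0, -0.001]
ft_force: [0.1, -0.2, -0.4]
grip_width: 0.0397
```

>>> {"fn": "send_rows", "kwargs": {"deltas": [{"tx": 0,"ty": 0,"tz": 0,"rx": 0,"ry": 0,"rz": 0},{"tx": 0,"ty": 0,"tz": 0,"rx": 0,"ry": 0,"rz": 0},{"tx": 0,"ty": 0,"tz": 0,"rx": 0,"ry": 0,"rz": 0},{"tx": 0,"ty": 0,"tz": 0,"rx": 0,"ry": 0,"rz": 0}]}}

```text
time: 10.75
position: [0.629, 0.0584, 0.1501]
tool_rot: [0.795, 0.606, -0.0, 0.0]
ft_force: [-0.1, -0.6, 0.3]
grip_width: 0.04
```

```bash
python3 wr.py w4; python3 g.py 0.6285 0.0612 0.087 1.305
```

```text
KL 2181 rect [628.5  61.6] [43.6 14. ] 74.9 yaw 1.32 z 0.117
KR 0
t 10.8 p [0.6289 0.0583 0.1501] phi 1.3027 f [-0.5 -0.4  0.5] m [-0.041 -0.066 -0.01 ] w 0.0402 q6 0.18
t [ 0.27 -0.12  6.31] r [ 0.     0.    -0.002]
```

Next, the left knob to joint 2.1 (phi about 2.21).

>>> {"fn": "send_rows", "kwargs": {"deltas": [{"tx": 0.2,"ty": -0.1,"tz": 2.2,"rx": 0,"ry": 0,"rz": 0},{"tx": 0.2,"ty": -0.1,"tz": 4.5,"rx": 0,"ry": 0,"rz": 0},{"tx": 0.2,"ty": -0.1,"tz": 6.3,"rx": 0,"ry": 0,"rz": 0},{"tx": 0.2,"ty": -0.1,"tz": 6.3,"rx": 0,"ry": 0,"rz": 0}]}}

```text
time: 11.13
position: [0.6253, 0.061, 0.0834]
tool_rot: [0.795, 0.606, -0.003, -0.003]
ft_force: [0.2, 1.1, -0.3]
grip_width: 0.0401
```

>>> {"fn": "send_rows", "kwargs": {"deltas": [{"tx": 0,"ty": 0,"tz": 0,"rx": 0,"ry": 0,"rz": 0},{"tx": 0,"ty": 0,"tz": 0,"rx": 0,"ry": 0,"rz": 0},{"tx": 0,"ty": 0,"tz": 0,"rx": 0,"ry": 0,"rz": 0},{"tx": 0,"ty": 0,"tz": 0,"rx": 0,"ry": 0,"rz": 0},{"tx": 0,"ty": 0,"tz": 0,"rx": 0,"ry": 0,"rz": 0}], "claw": 0.5}}

```text
time: 11.55
position: [0.6288, 0.0623, 0.0885]
tool_rot: [0.795, 0.607, 0.001, 0.001]
ft_force: [0.3, 0.2, -0.1]
grip_width: 0.0148
```

```bash
python3 g.py 0.6285 0.0612 0.087 2.21
```

```text
t 11.55 p [0.6288 0.0623 0.0885] phi 1.3047 f [ 0.3  0.2 -0.1] m [ 0.031 -0.07   0.018] w 0.0148 q6 0.19
t [-0.11  0.    0.15] r [ 0.002  0.001 -0.905]
```

>>> {"fn": "send_rows", "kwargs": {"deltas": [{"tx": -0.1,"ty": 0,"tz": 0,"rx": 0,"ry": 0,"rz": 0},{"tx": -0.1,"ty": 0,"tz": 0,"rx": 0,"ry": 0,"rz": -0.11},{"tx": -0.1,"ty": 0,"tz": 0,"rx": 0,"ry": 0,"rz": -0.22},{"tx": -0.1,"ty": 0,"tz": 0,"rx": 0,"ry": 0,"rz": -0.33},{"tx": -0.1,"ty": 0,"tz": 0,"rx": 0,"ry": 0,"rz": -0.44}]}}

```text
time: 11.97
position: [0.6279, 0.0623, 0.0884]
tool_rot: [0.641, 0.767, 0.001, -0.0]
ft_force: [-0.8, 2.6, 4.3]
grip_width: 0.014
```

>>> {"fn": "send_rows", "kwargs": {"deltas": [{"tx": 0,"ty": 0,"tz": 0,"rx": 0,"ry": 0,"rz": -0.11},{"tx": 0,"ty": 0,"tz": 0,"rx": 0,"ry": 0,"rz": -0.22},{"tx": 0,"ty": 0,"tz": 0,"rx": 0,"ry": 0,"rz": -0.33},{"tx": 0,"ty": 0,"tz": 0,"rx": 0,"ry": 0,"rz": -0.44},{"tx": 0,"ty": 0,"tz": 0,"rx": 0,"ry": 0,"rz": -0.46}]}}

```text
time: 12.38
position: [0.6272, 0.062, 0.0884]
tool_rot: [0.45, 0.893, 0.0, -0.0]
ft_force: [-2.3, 1.0, 5.0]
grip_width: 0.014
```

>>> {"fn": "send_rows", "kwargs": {"deltas": [{"tx": 0,"ty": 0,"tz": 0,"rx": 0,"ry": 0,"rz": 0},{"tx": 0,"ty": 0,"tz": 0,"rx": 0,"ry": 0,"rz": 0},{"tx": 0,"ty": 0,"tz": 0,"rx": 0,"ry": 0,"rz": 0},{"tx": 0,"ty": 0,"tz": -2.5,"rx": 0,"ry": 0,"rz": 0},{"tx": 0,"ty": 0,"tz": -6,"rx": 0,"ry": 0,"rz": 0}], "claw": 4}}

```text
time: 12.8
position: [0.6249, 0.0614, 0.1441]
tool_rot: [0.452, 0.892, -0.002, -0.004]
ft_force: [0.7, -0.4, 0.2]
grip_width: 0.0367
```

```bash
python3 g.py 0.648 -0.118 0.15 1.714
```

```text
t 12.8 p [0.6249 0.0614 0.1441] phi 2.2042 f [ 0.7 -0.4  0.2] m [ 0.015 -0.145 -0.033] w 0.0367 q6 -0.71
t [-15.83  -8.76  -0.62] r [-0.008 -0.004  0.49 ]
```

>>> {"fn": "send_rows", "kwargs": {"deltas": [{"tx": -15.7,"ty": -9,"tz": -0.3,"rx": 0,"ry": 0,"rz": 0.49},{"tx": -15.7,"ty": -9,"tz": -0.3,"rx": 0,"ry": 0,"rz": 0.49},{"tx": -15.7,"ty": -9,"tz": -0.3,"rx": 0,"ry": 0,"rz": 0.49},{"tx": -15.7,"ty": -9,"tz": -0.3,"rx": 0,"ry": 0,"rz": 0.49},{"tx": -15.7,"ty": -9,"tz": -0.3,"rx": 0,"ry": 0,"rz": 0.49}]}}

```text
time: 13.22
position: [0.6495, -0.1249, 0.1506]
tool_rot: [0.657, 0.754, -0.0, 0.002]
ft_force: [0.8, 0.1, 0.5]
grip_width: 0.0403
```

>>> {"fn": "send_rows", "kwargs": {"deltas": [{"tx": 0,"ty": 0,"tz": 0,"rx": 0,"ry": 0,"rz": 0},{"tx": 0,"ty": 0,"tz": 0,"rx": 0,"ry": 0,"rz": 0},{"tx": 0,"ty": 0,"tz": 0,"rx": 0,"ry": 0,"rz": 0},{"tx": 0,"ty": 0,"tz": 0,"rx": 0,"ry": 0,"rz": 0}]}}

```text
time: 13.55
position: [0.6478, -0.1164, 0.15]
tool_rot: [0.654, 0.757, -0.0, -0.001]
ft_force: [-0.2, 1.1, 0.2]
grip_width: 0.04
```

```bash
python3 wr.py w5; python3 g.py 0.648 -0.118 0.087 1.714
```

```text
KL 0
KR 2110 rect [ 647.6 -117. ] [13.9 43.1] 8.5 yaw -1.419 z 0.117
t 13.6 p [ 0.6479 -0.1164  0.15  ] phi 1.7172 f [ 0.5 -0.8  0.3] m [ 0.023 -0.111  0.05 ] w 0.04 q6 -0.49
t [-0.17 -0.01  6.3 ] r [-0.001 -0.001  0.003]
```

View pics/w5.png

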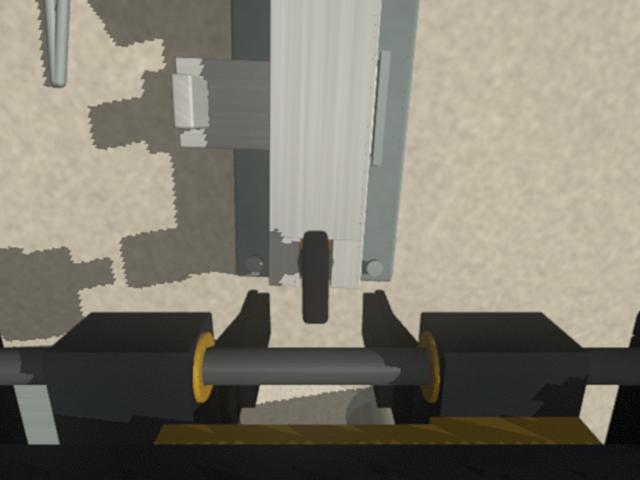

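The right wing at (316,275) is centred between the fingers and the mould is still in place. Now the right knob goes to its stop.

>>> {"fn": "send_rows", "kwargs": {"deltas": [{"tx": -0.1,"ty": 0,"tz": 2.2,"rx": 0,"ry": 0,"rz": 0},{"tx": -0.1,"ty": 0,"tz": 4.5,"rx": 0,"ry": 0,"rz": 0},{"tx": -0.1,"ty": 0,"tz": 6.3,"rx": 0,"ry": 0,"rz": 0},{"tx": -0.1,"ty": 0,"tz": 6.3,"rx": 0,"ry": 0,"rz": 0}]}}

```text
time: 13.93
position: [0.6454, -0.1167, 0.0833]
tool_rot: [0.654, 0.757, -0.001, -0.004]
ft_force: [-1.0, 0.0, -0.2]
grip_width: 0.0398
```

>>> {"fn": "send_rows", "kwargs": {"deltas": [{"tx": 0,"ty": 0,"tz": 0,"rx": 0,"ry": 0,"rz": 0},{"tx": 0,"ty": 0,"tz": 0,"rx": 0,"ry": 0,"rz": 0},{"tx": 0,"ty": 0,"tz": 0,"rx": 0,"ry": 0,"rz": 0},{"tx": 0,"ty": 0,"tz": 0,"rx": 0,"ry": 0,"rz": 0},{"tx": 0,"ty": 0,"tz": 0,"rx": 0,"ry": 0,"rz": 0}], "claw": 0.5}}

```text
time: 14.35
position: [0.6481, -0.1195, 0.0885]
tool_rot: [0.654, 0.756, -0.001, 0.0]
ft_force: [-6.3, -1.6, 4.0]
grip_width: 0.0147
```

>>> {"fn": "send_rows", "kwargs": {"deltas": [{"tx": 0,"ty": 0,"tz": 0,"rx": 0,"ry": 0,"rz": 0},{"tx": 0,"ty": 0,"tz": 0,"rx": 0,"ry": 0,"rz": -0.11},{"tx": 0,"ty": 0,"tz": 0,"rx": 0,"ry": 0,"rz": -0.22},{"tx": 0,"ty": 0,"tz": 0,"rx": 0,"ry": 0,"rz": -0.33},{"tx": 0,"ty": 0,"tz": 0,"rx": 0,"ry": 0,"rz": -0.44}]}}

```text
time: 14.77
position: [0.6483, -0.1194, 0.0885]
tool_rot: [0.472, 0.882, 0.0, 0.0]
ft_force: [-3.1, 0.9, 4.8]
grip_width: 0.0139
```

>>> {"fn": "send_rows", "kwargs": {"deltas": [{"tx": 0,"ty": 0,"tz": 0,"rx": 0,"ry": 0,"rz": -0.11},{"tx": 0,"ty": 0,"tz": 0,"rx": 0,"ry": 0,"rz": -0.22},{"tx": 0,"ty": 0,"tz": 0,"rx": 0,"ry": 0,"rz": -0.33},{"tx": 0,"ty": 0,"tz": 0,"rx": 0,"ry": 0,"rz": -0.41},{"tx": 0,"ty": 0,"tz": 0,"rx": 0,"ry": 0,"rz": -0.41}]}}

```text
time: 15.18
position: [0.6487, -0.1191, 0.0884]
tool_rot: [0.284, 0.959, 0.0, 0.0]
ft_force: [-1.2, 1.2, 6.8]
grip_width: 0.0139
```

```bash
python3 g.py 0.648 -0.118 0.087 2.608
```

```text
t 15.18 p [ 0.6487 -0.1191  0.0884] phi 2.566 f [-1.2  1.2  6.8] m [0.289 0.212 0.043] w 0.0139 q6 -1.35
t [0.12 0.05 0.14] r [ 0.001  0.001 -0.042]
```

>>> {"fn": "send_rows", "kwargs": {"deltas": [{"tx": 0,"ty": 0,"tz": 0,"rx": 0,"ry": 0,"rz": -0.05},{"tx": 0,"ty": 0,"tz": 0,"rx": 0,"ry": 0,"rz": -0.05},{"tx": 0,"ty": 0,"tz": 0,"rx": 0,"ry": 0,"rz": -0.05}]}}

```text
time: 15.43
position: [0.6487, -0.119, 0.0884]
tool_rot: [0.262, 0.965, 0.0, 0.001]
ft_force: [-1.7, 0.4, 5.2]
grip_width: 0.014
```

```bash
python3 g.py 0.648 -0.118 0.087 2.608
```

```text
t 15.43 p [ 0.6487 -0.119   0.0884] phi 2.612 f [-1.7  0.4  5.2] m [ 0.28   0.174 -0.152] w 0.014 q6 -1.39
t [0.12 0.05 0.14] r [0.001 0.001 0.004]
```

>>> {"fn": "send_rows", "kwargs": {"deltas": [{"tx": 0,"ty": 0,"tz": 0,"rx": 0,"ry": 0,"rz": -0.03},{"tx": 0,"ty": 0,"tz": 0,"rx": 0,"ry": 0,"rz": -0.03},{"tx": 0,"ty": 0,"tz": 0,"rx": 0,"ry": 0,"rz": -0.03}]}}

```text
time: 15.68
position: [0.6488, -0.119, 0.0884]
tool_rot: [0.248, 0.969, 0.001, 0.001]
ft_force: [-2.4, 1.8, 6.0]
grip_width: 0.0144
```

```bash
python3 g.py 0.648 -0.118 0.087 2.608
```

```text
t 15.68 p [ 0.6488 -0.119   0.0884] phi 2.6405 f [-2.4  1.8  6. ] m [ 0.256  0.152 -0.47 ] w 0.0144 q6 -1.42
t [0.12 0.05 0.14] r [0.002 0.001 0.033]
```

The moment jumped to -0.47 N m, so the right knob is on its stop. Release, then the left knob.

>>> {"fn": "send_rows", "kwargs": {"deltas": [{"tx": 0,"ty": 0,"tz": 0,"rx": 0,"ry": 0,"rz": 0.03},{"tx": 0,"ty": 0,"tz": 0,"rx": 0,"ry": 0,"rz": 0.03},{"tx": 0,"ty": 0,"tz": 0,"rx": 0,"ry": 0,"rz": 0.03},{"tx": 0,"ty": 0,"tz": -2.5,"rx": 0,"ry": 0,"rz": 0.03},{"tx": 0,"ty": 0,"tz": -6,"rx": 0,"ry": 0,"rz": 0.03}], "claw": 4}}

```text
time: 16.1
position: [0.6456, -0.1185, 0.1438]
tool_rot: [0.261, 0.965, 0.0, -0.005]
ft_force: [0.2, -0.1, 0.7]
grip_width: 0.0369
```

```bash
python3 g.py 0.628 0.0615 0.15 2.204
```

```text
t 16.1 p [ 0.6456 -0.1185  0.1438] phi 2.6144 f [ 0.2 -0.1  0.7] m [ 0.031 -0.139 -0.005] w 0.0369 q6 -1.4
t [10.58 14.67 -0.55] r [-0.003 -0.009  0.41 ]
```

>>> {"fn": "send_rows", "kwargs": {"deltas": [{"tx": 10.8,"ty": 14.5,"tz": -0.3,"rx": 0,"ry": 0,"rz": 0.41},{"tx": 10.8,"ty": 14.5,"tz": -0.3,"rx": 0,"ry": 0,"rz": 0.41},{"tx": 10.8,"ty": 14.5,"tz": -0.3,"rx": 0,"ry": 0,"rz": 0.41},{"tx": 10.8,"ty": 14.5,"tz": -0.3,"rx": 0,"ry": 0,"rz": 0.41},{"tx": 10.8,"ty": 14.5,"tz": -0.3,"rx": 0,"ry": 0,"rz": 0.41}]}}

```text
time: 16.52
position: [0.6264, 0.0655, 0.1503]
tool_rot: [0.451, 0.893, 0.001, -0.001]
ft_force: [0.6, 0.1, 0.5]
grip_width: 0.0397
```

>>> {"fn": "send_rows", "kwargs": {"deltas": [{"tx": 0,"ty": 0,"tz": 0,"rx": 0,"ry": 0,"rz": 0},{"tx": 0,"ty": 0,"tz": 0,"rx": 0,"ry": 0,"rz": 0},{"tx": 0,"ty": 0,"tz": 0,"rx": 0,"ry": 0,"rz": 0},{"tx": 0,"ty": 0,"tz": 0,"rx": 0,"ry": 0,"rz": 0}]}}

```text
time: 16.85
position: [0.6284, 0.0588, 0.1502]
tool_rot: [0.452, 0.892, -0.0, 0.0]
ft_force: [0.4, -0.3, -0.5]
grip_width: 0.0399
```

```bash
python3 wr.py w6; python3 g.py 0.628 0.0612 0.087 2.204
```

```text
KL 2121 rect [627.8  61.6] [13.5 43.4] 36.6 yaw -0.925 z 0.1169
KR 0
t 16.9 p [0.6284 0.0586 0.1501] phi 2.2027 f [-0.9 -0.1 -0.2] m [ 0.061 -0.097 -0.012] w 0.0399 q6 -0.72
t [0.23 0.12 6.31] r [ 0.     0.    -0.001]
```

>>> {"fn": "send_rows", "kwargs": {"deltas": [{"tx": 0.2,"ty": 0.1,"tz": 2.2,"rx": 0,"ry": 0,"rz": 0},{"tx": 0.2,"ty": 0.1,"tz": 4.5,"rx": 0,"ry": 0,"rz": 0},{"tx": 0.2,"ty": 0.1,"tz": 6.3,"rx": 0,"ry": 0,"rz": 0},{"tx": 0.2,"ty": 0.1,"tz": 6.3,"rx": 0,"ry": 0,"rz": 0}]}}

```text
time: 17.23
position: [0.6249, 0.0611, 0.0834]
tool_rot: [0.452, 0.892, -0.002, -0.004]
ft_force: [-1.6, -0.3, -0.2]
grip_width: 0.04
```

>>> {"fn": "send_rows", "kwargs": {"deltas": [{"tx": 0,"ty": 0,"tz": 0,"rx": 0,"ry": 0,"rz": 0},{"tx": 0,"ty": 0,"tz": 0,"rx": 0,"ry": 0,"rz": 0},{"tx": 0,"ty": 0,"tz": 0,"rx": 0,"ry": 0,"rz": 0},{"tx": 0,"ty": 0,"tz": 0,"rx": 0,"ry": 0,"rz": 0},{"tx": 0,"ty": 0,"tz": 0,"rx": 0,"ry": 0,"rz": 0}], "claw": 0.5}}

```text
time: 17.65
position: [0.6277, 0.0619, 0.0884]
tool_rot: [0.451, 0.892, -0.0, 0.0]
ft_force: [-6.2, -5.1, 4.6]
grip_width: 0.014
```

>>> {"fn": "send_rows", "kwargs": {"deltas": [{"tx": 0,"ty": 0,"tz": 0,"rx": 0,"ry": 0,"rz": 0},{"tx": 0,"ty": 0,"tz": 0,"rx": 0,"ry": 0,"rz": -0.11},{"tx": 0,"ty": 0,"tz": 0,"rx": 0,"ry": 0,"rz": -0.22},{"tx": 0,"ty": 0,"tz": 0,"rx": 0,"ry": 0,"rz": -0.33},{"tx": 0,"ty": 0,"tz": 0,"rx": 0,"ry": 0,"rz": -0.38}]}}

```text
time: 18.07
position: [0.6271, 0.0614, 0.0884]
tool_rot: [0.272, 0.962, -0.001, -0.0]
ft_force: [-2.3, -4.3, 6.0]
grip_width: 0.0139
```

```bash
python3 g.py 0.628 0.0612 0.087 2.608
```

```text
t 18.07 p [0.6271 0.0614 0.0884] phi 2.5897 f [-2.3 -4.3  6. ] m [-0.661  0.367 -0.09 ] w 0.0139 q6 -1.1
t [-0.09  0.03  0.14] r [-0.002  0.    -0.018]
```

>>> {"fn": "send_rows", "kwargs": {"deltas": [{"tx": 0,"ty": 0,"tz": 0,"rx": 0,"ry": 0,"rz": -0.05},{"tx": 0,"ty": 0,"tz": 0,"rx": 0,"ry": 0,"rz": -0.05},{"tx": 0,"ty": 0,"tz": 0,"rx": 0,"ry": 0,"rz": -0.05}]}}

```text
time: 18.32
position: [0.627, 0.0614, 0.0884]
tool_rot: [0.251, 0.968, -0.001, -0.0]
ft_force: [-3.2, -3.7, 5.9]
grip_width: 0.0145
```

```bash
python3 g.py 0.628 0.0612 0.087 2.608
```

```text
t 18.32 p [0.627  0.0614 0.0884] phi 2.6335 f [-3.2 -3.7  5.9] m [-0.687  0.385 -0.376] w 0.0145 q6 -1.14
t [-0.09  0.03  0.14] r [-0.002 -0.     0.026]
```

Both stops are reached. Release, then go above the mould's tab.

>>> {"fn": "send_rows", "kwargs": {"deltas": [{"tx": 0,"ty": 0,"tz": 0,"rx": 0,"ry": 0,"rz": 0.02},{"tx": 0,"ty": 0,"tz": 0,"rx": 0,"ry": 0,"rz": 0.02},{"tx": 0,"ty": 0,"tz": 0,"rx": 0,"ry": 0,"rz": 0.02},{"tx": 0,"ty": 0,"tz": -2.5,"rx": 0,"ry": 0,"rz": 0.02},{"tx": 0,"ty": 0,"tz": -6,"rx": 0,"ry": 0,"rz": 0.02}], "claw": 4}}

```text
time: 18.73
position: [0.6248, 0.0631, 0.1441]
tool_rot: [0.26, 0.966, -0.001, -0.004]
ft_force: [1.9, 0.1, -0.5]
grip_width: 0.0369
```

```bash
python3 g.py 0.559 -0.039 0.15 1.679
```

```text
t 18.73 p [0.6248 0.0631 0.1441] phi 2.6151 f [ 1.9  0.1 -0.5] m [ 0.003 -0.159  0.031] w 0.0369 q6 -1.12
t [  0.57 -12.13  -0.55] r [-0.007 -0.006  0.936]
```

>>> {"fn": "send_rows", "kwargs": {"deltas": [{"tx": 0.7,"ty": -12.2,"tz": -0.3,"rx": 0,"ry": 0,"rz": 0.94},{"tx": 0.7,"ty": -12.2,"tz": -0.3,"rx": 0,"ry": 0,"rz": 0.94},{"tx": 0.7,"ty": -12.2,"tz": -0.3,"rx": 0,"ry": 0,"rz": 0.94},{"tx": 0.7,"ty": -12.2,"tz": -0.3,"rx": 0,"ry": 0,"rz": 0.94},{"tx": 0.7,"ty": -12.2,"tz": -0.3,"rx": 0,"ry": 0,"rz": 0.94}]}}

```text
time: 19.15
position: [0.5592, -0.0411, 0.1504]
tool_rot: [0.549, 0.836, 0.0, -0.0]
ft_force: [0.4, 0.1, 0.1]
grip_width: 0.0402
```

```bash
python3 g.py 0.559 -0.039 0.15 1.679
```

```text
t 19.15 p [ 0.5592 -0.0411  0.1504] phi 1.9803 f [0.4 0.1 0.1] m [ 0.061 -0.152 -0.022] w 0.0402 q6 -0.68
t [0.2  0.06 0.04] r [-0.    -0.     0.301]
```

>>> {"fn": "send_rows", "kwargs": {"deltas": [{"tx": 0,"ty": 0,"tz": 0,"rx": 0,"ry": 0,"rz": 0.3},{"tx": 0,"ty": 0,"tz": 0,"rx": 0,"ry": 0,"rz": 0.3},{"tx": 0,"ty": 0,"tz": 0,"rx": 0,"ry": 0,"rz": 0.3},{"tx": 0,"ty": 0,"tz": 0,"rx": 0,"ry": 0,"rz": 0.3},{"tx": 0,"ty": 0,"tz": 0,"rx": 0,"ry": 0,"rz": 0.3}], "claw": 3.5}}

```text
time: 19.57
position: [0.5603, -0.0392, 0.1502]
tool_rot: [0.663, 0.749, 0.0, 0.0]
ft_force: [0.5, 0.1, 0.2]
grip_width: 0.0352
```

```bash
python3 g.py 0.559 -0.039 0.034 1.679; python3 - <<'E'
from h import *
o=robot.get_obs()
for n in ['wrist','scene']:
    c=robot.camera(n); save(n+'7',c['color']); w=cloud(c,o)
    box=lambda x0,x1,y0,y1,z0,z1:(w[...,0]>x0)&(w[...,0]<x1)&(w[...,1]>y0)&(w[...,1]<y1)&(w[...,2]>z0)&(w[...,2]<z1)
    p=w[box(.53,.59,-.08,.0,.055,.072)]
    if len(p)>5:
        r=cv2.minAreaRect(p[:,:2].astype(np.float32)*1000); print(n,'tab',len(p),np.median(p[:,2]).round(4),np.round(r[0],1),np.round(r[1],1),round(r[2],1))
    a=.108
    X=(w[...,0]-.6385)*np.cos(a)+(w[...,1]+.029)*np.sin(a); Y=-(w[...,0]-.6385)*np.sin(a)+(w[...,1]+.029)*np.cos(a)
    m=(abs(X)<.025)&(abs(Y)<.105)&(w[...,2]>.05)&(w[...,2]<.075)
    p=np.c_[X[m],Y[m],np.ones(m.sum())]; print(n,'platen top',m.sum(),np.linalg.lstsq(p,w[m][:,2],rcond=None)[0].round(4))
    for k,(x,y) in {'KL':(.6285,.0612),'KR':(.648,-.118)}.items():
        m=(np.hypot(w[...,0]-x,w[...,1]-y)<.035)&(w[...,2]>.108)&(w[...,2]<.125)&(c['color'].max(-1)<90)
        q=w[m][:,:2]
        if len(q)>30:
            r=cv2.minAreaRect(q.astype(np.float32)*1000); print(k,np.round(r[0],1),np.round(r[1],1),round(r[2],1))
E
```

```text
t 19.57 p [ 0.5603 -0.0392  0.1502] phi 1.6917 f [0.5 0.1 0.2] m [-0.034 -0.112 -0.035] w 0.0352 q6 -0.39
t [ 0.03 -0.13 11.62] r [ 0.    -0.     0.013]
wrist tab 900 0.065 [558.9 -37.4] [12. 30.] 5.9
wrist platen top 16855 [-0.0002 -0.0014  0.0661]
KL [627.7  60.9] [14.5 43.6] 58.5
scene tab 89 0.0635 [560.8 -38.8] [10.4 29.7] 2.9
scene platen top 2106 [ 0.004  -0.0014  0.0661]
KL [629.7  59.3] [13.9 43.2] 59.1
KR [ 648.8 -118.7] [14.2 45.1] 58.6
```

View pics/wrist7.png

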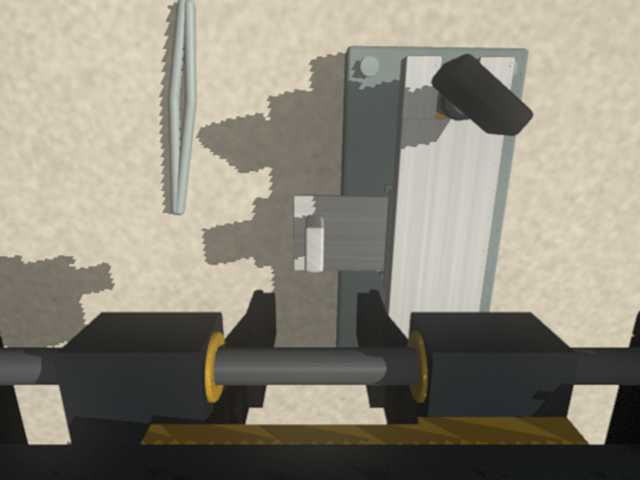

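View pics/scene7.png

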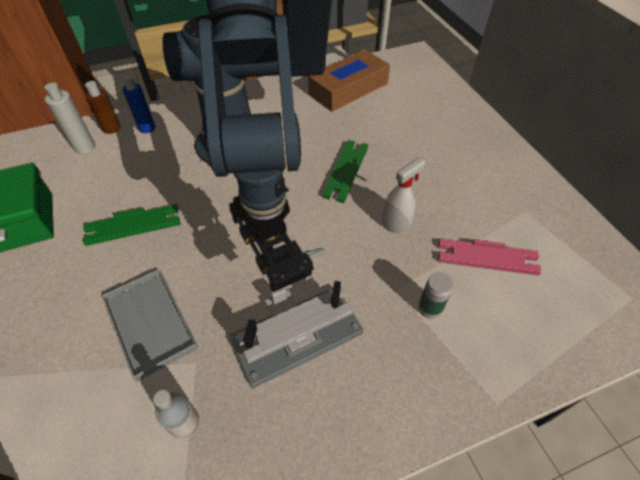

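The press is open and level: platen top 66.1 mm with almost no slope, both wings at about 2.49. The wrist view shows the tab at (315,245) and the forceps clear at (180,110). The tab fits at (0.5595,-0.0385) with its top at 65 mm. I'll descend onto it.

>>> {"fn": "send_rows", "kwargs": {"deltas": [{"tx": 0.05,"ty": -0.1,"tz": 3.5,"rx": 0,"ry": 0,"rz": 0.01},{"tx": 0.05,"ty": -0.1,"tz": 6.5,"rx": 0,"ry": 0,"rz": 0.01},{"tx": 0.05,"ty": -0.1,"tz": 9,"rx": 0,"ry": 0,"rz": 0.01},{"tx": 0.05,"ty": -0.1,"tz": 10.7,"rx": 0,"ry": 0,"rz": 0.01},{"tx": 0.05,"ty": -0.1,"tz": 11.4,"rx": 0,"ry": 0,"rz": 0.01}]}}

```text
time: 20.08
position: [0.5575, -0.0385, 0.0336]
tool_rot: [0.667, 0.745, -0.001, -0.002]
ft_force: [0.3, -1.0, -0.4]
grip_width: 0.0354
```

>>> {"fn": "send_rows", "kwargs": {"deltas": [{"tx": 0,"ty": 0,"tz": 0,"rx": 0,"ry": 0,"rz": 0},{"tx": 0,"ty": 0,"tz": 0,"rx": 0,"ry": 0,"rz": 0},{"tx": 0,"ty": 0,"tz": 0,"rx": 0,"ry": 0,"rz": 0}]}}

```text
time: 20.33
position: [0.5602, -0.0393, 0.0374]
tool_rot: [0.667, 0.745, 0.001, 0.001]
ft_force: [0.2, 0.9, -0.0]
grip_width: 0.035
```

```bash
python3 g.py 0.5593 -0.0385 0.036 1.679; python3 wr.py w8
```

```text
t 20.33 p [ 0.5602 -0.0393  0.0374] phi 1.6802 f [ 0.2  0.9 -0. ] m [-0.105 -0.117  0.008] w 0.035 q6 -0.38
t [ 0.08 -0.08  0.14] r [0.002 0.001 0.001]
KL 1445 rect [610.6  63.6] [ 5.1 13.3] 37.7 yaw -0.804 z 0.1114
KR 0
```

View pics/w8.png

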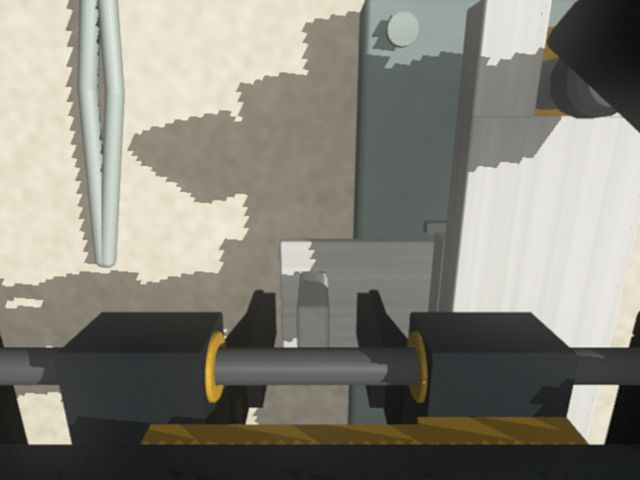

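The tab at (313,310) is between the fingers. Close.

>>> {"fn": "send_rows", "kwargs": {"deltas": [{"tx": 0,"ty": -0.1,"tz": 0.1,"rx": 0,"ry": 0,"rz": 0},{"tx": 0,"ty": -0.1,"tz": 0.1,"rx": 0,"ry": 0,"rz": 0},{"tx": 0,"ty": -0.1,"tz": 0.1,"rx": 0,"ry": 0,"rz": 0},{"tx": 0,"ty": -0.1,"tz": 0.1,"rx": 0,"ry": 0,"rz": 0},{"tx": 0,"ty": -0.1,"tz": 0.1,"rx": 0,"ry": 0,"rz": 0}], "claw": 0.5, "squeeze": 40}}

```text
time: 20.8
position: [0.5584, -0.0392, 0.0356]
tool_rot: [0.668, 0.745, 0.0, 0.0]
ft_force: [0.8, 0.1, 1.8]
grip_width: 0.0115
```

>>> {"fn": "send_rows", "kwargs": {"deltas": [{"tx": 0,"ty": 0,"tz": 0,"rx": 0,"ry": 0,"rz": 0},{"tx": 0,"ty": 0,"tz": 0,"rx": 0,"ry": 0,"rz": 0}]}}

```text
time: 20.97
position: [0.5584, -0.0392, 0.0356]
tool_rot: [0.668, 0.745, 0.0, 0.0]
ft_force: [0.1, -1.3, 3.0]
grip_width: 0.0119
```

```bash
python3 g.py 0.470 -0.0482 0.0365 1.679
```

```text
t 20.97 p [ 0.5584 -0.0392  0.0356] phi 1.6798 f [ 0.1 -1.3  3. ] m [ 0.027 -0.058  0.005] w 0.0119 q6 -0.38
t [ 0.07 -8.89 -0.1 ] r [0.001 0.    0.001]
```

>>> {"fn": "send_rows", "kwargs": {"deltas": [{"tx": 0,"ty": -0.7,"tz": 0,"rx": 0,"ry": 0,"rz": 0},{"tx": 0,"ty": -1.6,"tz": 0,"rx": 0,"ry": 0,"rz": 0},{"tx": 0,"ty": -2.5,"tz": 0,"rx": 0,"ry": 0,"rz": 0},{"tx": 0,"ty": -3.4,"tz": 0,"rx": 0,"ry": 0,"rz": 0},{"tx": 0,"ty": -4.3,"tz": 0,"rx": 0,"ry": 0,"rz": 0}]}}

```text
time: 21.38
position: [0.5145, -0.044, 0.0354]
tool_rot: [0.668, 0.745, 0.0, 0.0]
ft_force: [2.2, 0.1, 1.0]
grip_width: 0.0119
```

```bash
python3 g.py 0.470 -0.0482 0.036 1.679
```

```text
t 21.38 p [ 0.5145 -0.044   0.0354] phi 1.6796 f [2.2 0.1 1. ] m [ 0.038 -0.484  0.021] w 0.0119 q6 -0.41
t [ 0.06 -4.47 -0.06] r [0.    0.    0.001]
```

>>> {"fn": "send_rows", "kwargs": {"deltas": [{"tx": 0,"ty": -1,"tz": 0,"rx": 0,"ry": 0,"rz": 0},{"tx": 0,"ty": -2,"tz": 0,"rx": 0,"ry": 0,"rz": 0},{"tx": 0,"ty": -3,"tz": 0,"rx": 0,"ry": 0,"rz": 0},{"tx": 0,"ty": -4,"tz": 0,"rx": 0,"ry": 0,"rz": 0},{"tx": 0,"ty": -4.8,"tz": 0,"rx": 0,"ry": 0,"rz": 0}]}}

```text
time: 21.8
position: [0.4661, -0.049, 0.0352]
tool_rot: [0.668, 0.745, -0.0, -0.0]
ft_force: [0.8, 0.2, 0.9]
grip_width: 0.0114
```

```bash
python3 g.py 0.470 -0.0482 0.036 1.679; python3 wr.py w9
```

```text
t 21.8 p [ 0.4661 -0.049   0.0352] phi 1.6796 f [0.8 0.2 0.9] m [-0.003 -0.519 -0.007] w 0.0114 q6 -0.45
t [ 0.04  0.4  -0.08] r [-0.001 -0.     0.001]
KL 0
KR 0
```

View pics/w9.png

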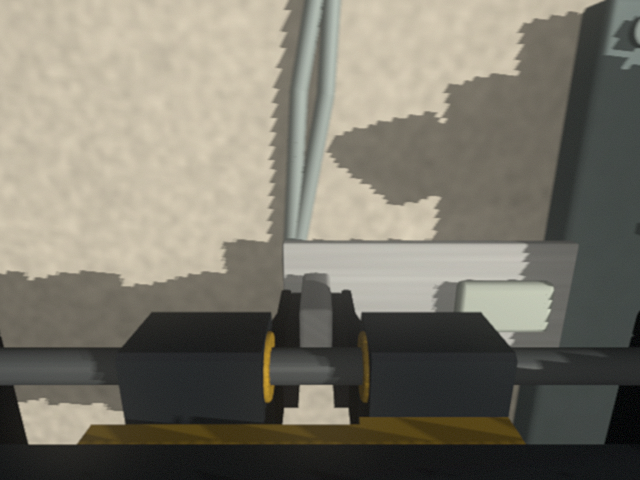

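The mould is out with its rear edge clear of the platen, and the splint shows at (505,305). The forceps at (310,100) haven't moved and lie below the mould. Lift straight up.

>>> {"fn": "send_rows", "kwargs": {"deltas": [{"tx": 0,"ty": 0,"tz": -1,"rx": 0,"ry": 0,"rz": 0},{"tx": 0,"ty": 0,"tz": -2.5,"rx": 0,"ry": 0,"rz": 0},{"tx": 0,"ty": 0,"tz": -4.5,"rx": 0,"ry": 0,"rz": 0},{"tx": 0,"ty": 0,"tz": -6,"rx": 0,"ry": 0,"rz": 0},{"tx": 0,"ty": 0,"tz": -7,"rx": 0,"ry": 0,"rz": 0}]}}

```text
time: 22.27
position: [0.4674, -0.0489, 0.1067]
tool_rot: [0.667, 0.745, -0.0, -0.0]
ft_force: [0.6, 0.2, -2.8]
grip_width: 0.0119
```

```bash
python3 g.py 0.4477 -0.3186 0.105 1.759
```

```text
t 22.27 p [ 0.4674 -0.0489  0.1067] phi 1.6802 f [ 0.6  0.2 -2.8] m [-0.033 -0.041 -0.077] w 0.0119 q6 -0.45
t [-26.59  -4.9    0.17] r [-0.    -0.    -0.079]
```

>>> {"fn": "send_rows", "kwargs": {"deltas": [{"tx": -2,"ty": -0.4,"tz": 0,"rx": 0,"ry": 0,"rz": -0.01},{"tx": -5,"ty": -0.9,"tz": 0,"rx": 0,"ry": 0,"rz": -0.02},{"tx": -8,"ty": -1.5,"tz": 0,"rx": 0,"ry": 0,"rz": -0.03},{"tx": -11,"ty": -2,"tz": 0,"rx": 0,"ry": 0,"rz": -0.05},{"tx": -14,"ty": -2.6,"tz": 0,"rx": 0,"ry": 0,"rz": -0.06}]}}

```text
time: 22.68
position: [0.4562, -0.1918, 0.1055]
tool_rot: [0.644, 0.765, -0.0, -0.001]
ft_force: [0.4, 0.8, -1.9]
grip_width: 0.0118
```

```bash
python3 g.py 0.4477 -0.3186 0.105 1.759
```

```text
t 22.68 p [ 0.4562 -0.1918  0.1055] phi 1.7416 f [ 0.4  0.8 -1.9] m [-0.077 -0.085  0.053] w 0.0118 q6 -0.79
t [-12.36  -3.     0.04] r [-0.002 -0.001 -0.017]
```

>>> {"fn": "send_rows", "kwargs": {"deltas": [{"tx": -3.3,"ty": -0.8,"tz": 0,"rx": 0,"ry": 0,"rz": -0.01},{"tx": -6.6,"ty": -1.6,"tz": 0,"rx": 0,"ry": 0,"rz": -0.02},{"tx": -9.6,"ty": -2.3,"tz": 0,"rx": 0,"ry": 0,"rz": -0.02},{"tx": -11.5,"ty": -2.8,"tz": 0,"rx": 0,"ry": 0,"rz": -0.02},{"tx": -12.3,"ty": -2.9,"tz": 0,"rx": 0,"ry": 0,"rz": -0.02}]}}

```text
time: 23.1
position: [0.4488, -0.3205, 0.1055]
tool_rot: [0.638, 0.77, -0.0, 0.0]
ft_force: [0.4, 0.6, -1.7]
grip_width: 0.0117
```

>>> {"fn": "send_rows", "kwargs": {"deltas": [{"tx": 0,"ty": 0,"tz": 0,"rx": 0,"ry": 0,"rz": 0},{"tx": 0,"ty": 0,"tz": 0,"rx": 0,"ry": 0,"rz": 0},{"tx": 0,"ty": 0,"tz": 0,"rx": 0,"ry": 0,"rz": 0}]}}

```text
time: 23.35
position: [0.4485, -0.3148, 0.1049]
tool_rot: [0.637, 0.771, 0.0, -0.002]
ft_force: [-0.8, 0.4, -1.9]
grip_width: 0.0119
```

```bash
python3 g.py 0.4477 -0.3186 0.02 1.759;  python3 - <<'E'
from h import *
o=robot.get_obs()
c=robot.camera('wrist'); save('w10',c['color'])
w=cloud(c,o)
m=(w[...,2]>.075)&(w[...,2]<.12)
m&=(c['color'].max(-1)>100); 
a=.188; X=(w[...,0]-.4968)*np.cos(a)+(w[...,1]+.3093)*np.sin(a); Y=-(w[...,0]-.4968)*np.sin(a)+(w[...,1]+.3093)*np.cos(a)
m&=(X>-.12)&(X<.12)&(abs(Y)<.06); p=np.c_[X[m],Y[m],w[m][:,2]]; print(len(p),p.min(0),p.max(0)); q=p[p[:,2]<.1]
A=np.c_[q[:,:2],np.ones(len(q))]; s=np.linalg.lstsq(A,q[:,2],rcond=None)[0]; print(s, np.std(q[:,2]-A@s))
c=robot.camera('scene'); save('s10',c['color'])
E
```

```text
t 23.35 p [ 0.4485 -0.3148  0.1049] phi 1.761 f [-0.8  0.4 -1.9] m [-0.047  0.019 -0.023] w 0.0119 q6 -1.01
t [-0.38 -0.13  8.49] r [-0.002 -0.003  0.002]
20503 [-0.063081   -0.0185154   0.08964917] [0.06736307 0.0335456  0.11555056]
[-0.00418651 -0.0042363   0.09549471] 0.0008402992303966978
```

View pics/w10.png

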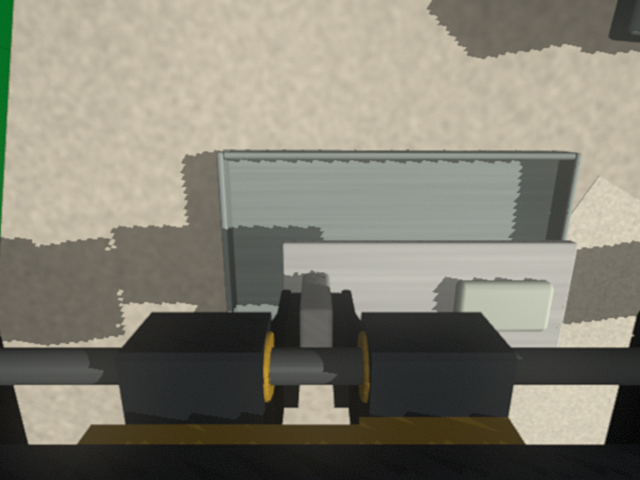

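View pics/s10.png

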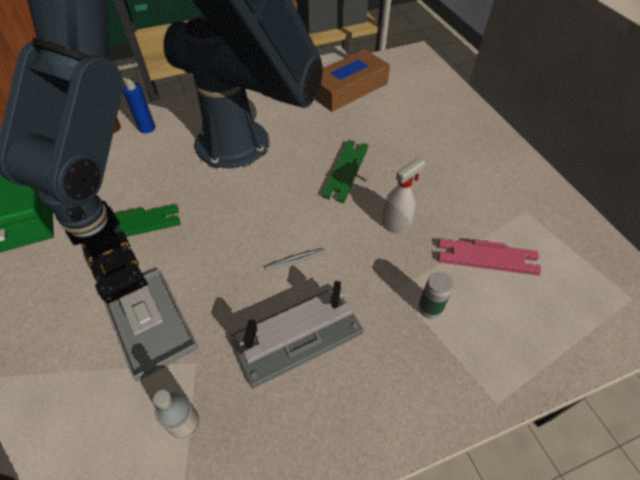

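The mould hangs level (slope under 0.005) and centred over the tray, X -63 to 67 mm in the tray frame. Lower it.

>>> {"fn": "send_rows", "kwargs": {"deltas": [{"tx": -0.3,"ty": -0.1,"tz": 2,"rx": 0,"ry": 0,"rz": 0},{"tx": -0.3,"ty": -0.1,"tz": 4,"rx": 0,"ry": 0,"rz": 0},{"tx": -0.3,"ty": -0.1,"tz": 5.5,"rx": 0,"ry": 0,"rz": 0},{"tx": -0.3,"ty": -0.1,"tz": 6.7,"rx": 0,"ry": 0,"rz": 0},{"tx": -0.3,"ty": -0.1,"tz": 7.4,"rx": 0,"ry": 0,"rz": 0}]}}

```text
time: 23.87
position: [0.4483, -0.3184, 0.03]
tool_rot: [0.637, 0.771, 0.0, -0.002]
ft_force: [-0.3, 0.1, -2.3]
grip_width: 0.012
```

>>> {"fn": "send_rows", "kwargs": {"deltas": [{"tx": 0,"ty": 0,"tz": 0.2,"rx": 0,"ry": 0,"rz": 0},{"tx": 0,"ty": 0,"tz": 0.4,"rx": 0,"ry": 0,"rz": 0},{"tx": 0,"ty": 0,"tz": 0.4,"rx": 0,"ry": 0,"rz": 0},{"tx": 0,"ty": 0,"tz": 0.4,"rx": 0,"ry": 0,"rz": 0}]}}

```text
time: 24.2
position: [0.4492, -0.3205, 0.0279]
tool_rot: [0.637, 0.771, -0.0, 0.001]
ft_force: [0.1, 0.4, -1.8]
grip_width: 0.0113
```

```bash
python3 g.py 0.4477 -0.3186 0.0197 1.759
```

```text
t 24.2 p [ 0.4492 -0.3205  0.0279] phi 1.7601 f [ 0.1  0.4 -1.8] m [ 0.01  -0.044 -0.021] w 0.0113 q6 -1.01
t [ 0.22 -0.11  0.82] r [0.001 0.001 0.001]
```

>>> {"fn": "send_rows", "kwargs": {"deltas": [{"tx": 0,"ty": 0,"tz": 0.2,"rx": 0,"ry": 0,"rz": 0},{"tx": 0,"ty": 0,"tz": 0.4,"rx": 0,"ry": 0,"rz": 0},{"tx": 0,"ty": 0,"tz": 0.6,"rx": 0,"ry": 0,"rz": 0},{"tx": 0,"ty": 0,"tz": 0.7,"rx": 0,"ry": 0,"rz": 0},{"tx": 0,"ty": 0,"tz": 0.7,"rx": 0,"ry": 0,"rz": 0}]}}

```text
time: 24.62
position: [0.4486, -0.3202, 0.02]
tool_rot: [0.637, 0.771, 0.0, -0.0]
ft_force: [-0.8, -0.4, -2.8]
grip_width: 0.0118
```

```bash
python3 g.py 0.4477 -0.3186 0.0197 1.759
```

```text
t 24.62 p [ 0.4486 -0.3202  0.02  ] phi 1.7596 f [-0.8 -0.4 -2.8] m [-0.022 -0.013  0.042] w 0.0118 q6 -1.01
t [ 0.18 -0.05  0.03] r [-0.    -0.     0.001]
```

Not yet in contact; the force still shows the mould's weight. Lower in 0.5 mm steps.

>>> {"fn": "send_rows", "kwargs": {"deltas": [{"tx": 0,"ty": 0,"tz": 0.05,"rx": 0,"ry": 0,"rz": 0},{"tx": 0,"ty": 0,"tz": 0.1,"rx": 0,"ry": 0,"rz": 0},{"tx": 0,"ty": 0,"tz": 0.1,"rx": 0,"ry": 0,"rz": 0},{"tx": 0,"ty": 0,"tz": 0.1,"rx": 0,"ry": 0,"rz": 0}]}}

```text
time: 24.95
position: [0.4487, -0.3204, 0.0196]
tool_rot: [0.637, 0.771, -0.0, 0.0]
ft_force: [-0.1, 0.8, 2.9]
grip_width: 0.0115
```

```bash
python3 g.py
```

```text
t 24.95 p [ 0.4487 -0.3204  0.0196] phi 1.7598 f [-0.1  0.8  2.9] m [ 0.081  0.047 -0.013] w 0.0115 q6 -1.01
```

Contact: the force went from -2.8 to +2.9 N. Release and retreat upward.

>>> {"fn": "send_rows", "kwargs": {"deltas": [{"tx": 0,"ty": 0,"tz": 0,"rx": 0,"ry": 0,"rz": 0},{"tx": 0,"ty": 0,"tz": 0,"rx": 0,"ry": 0,"rz": 0},{"tx": 0,"ty": 0,"tz": 0,"rx": 0,"ry": 0,"rz": 0},{"tx": 0,"ty": 0,"tz": 0,"rx": 0,"ry": 0,"rz": 0}], "claw": 3.5}}

```text
time: 25.28
position: [0.4489, -0.3204, 0.0192]
tool_rot: [0.637, 0.771, 0.0, 0.0]
ft_force: [0.1, -0.2, 0.4]
grip_width: 0.0302
```

>>> {"fn": "send_rows", "kwargs": {"deltas": [{"tx": 0,"ty": 0,"tz": -1,"rx": 0,"ry": 0,"rz": 0},{"tx": 0,"ty": 0,"tz": -3,"rx": 0,"ry": 0,"rz": 0},{"tx": 0,"ty": 0,"tz": -6,"rx": 0,"ry": 0,"rz": 0},{"tx": 0,"ty": 0,"tz": -9,"rx": 0,"ry": 0,"rz": 0},{"tx": 0,"ty": 0,"tz": -12,"rx": 0,"ry": 0,"rz": 0}]}}

```text
time: 25.7
position: [0.4485, -0.3201, 0.1409]
tool_rot: [0.637, 0.771, 0.0, -0.0]
ft_force: [1.2, -0.4, 0.5]
grip_width: 0.0351
```

>>> {"fn": "send_rows", "kwargs": {"deltas": [{"tx": 0,"ty": -3,"tz": -4,"rx": 0,"ry": 0,"rz": 0},{"tx": 0,"ty": -4,"tz": -7,"rx": 0,"ry": 0,"rz": 0},{"tx": 0,"ty": -4,"tz": -8,"rx": 0,"ry": 0,"rz": 0},{"tx": 0,"ty": -4,"tz": -8,"rx": 0,"ry": 0,"rz": 0},{"tx": 0,"ty": -4,"tz": -8,"rx": 0,"ry": 0,"rz": 0}]}}

```text
time: 26.12
position: [0.4097, -0.3279, 0.2198]
tool_rot: [0.637, 0.771, -0.0, 0.001]
ft_force: [-0.2, -0.1, 0.6]
grip_width: 0.0353
```

```bash
python3 - <<'E'
from h import *
o=robot.get_obs(); print(o['time'],o['position'],o['ft_force'])
for n in ['wrist','scene','top']:
    c=robot.camera(n); save(n+'11',c['color'])
    w=cloud(c,o)
    a=.188; X=(w[...,0]-.4968)*np.cos(a)+(w[...,1]+.3093)*np.sin(a); Y=-(w[...,0]-.4968)*np.sin(a)+(w[...,1]+.3093)*np.cos(a)
    m=(abs(X)<.1)&(abs(Y)<.058)&(w[...,2]>.0075)&(w[...,2]<.055); p=np.c_[X[m],Y[m],w[m][:,2]]
    if len(p)<20: continue
    r=cv2.minAreaRect(p[:,:2].astype(np.float32)*1000); q=p[p[:,2]<.014]; A=np.c_[q[:,:2],np.ones(len(q))]; s=np.linalg.lstsq(A,q[:,2],rcond=None)[0]
    print(n,len(p),np.round(r[0],1),np.round(r[1],1),round(r[2],1),'plane',s.round(4),'zmax',p[:,2].max().round(3))
    a=.108
    X=(w[...,0]-.6385)*np.cos(a)+(w[...,1]+.029)*np.sin(a); Y=-(w[...,0]-.6385)*np.sin(a)+(w[...,1]+.029)*np.cos(a)
    m=(abs(X)<.025)&(abs(Y)<.105)&(w[...,2]>.05)&(w[...,2]<.075)
    if m.sum()>50:
        p=np.c_[X[m],Y[m],np.ones(m.sum())]; print(n,'platen top',m.sum(),np.linalg.lstsq(p,w[m][:,2],rcond=None)[0].round(4))
    for k,(x,y) in {'KL':(.6285,.0612),'KR':(.648,-.118)}.items():
        m=(np.hypot(w[...,0]-x,w[...,1]-y)<.035)&(w[...,2]>.108)&(w[...,2]<.125)&(c['color'].max(-1)<90)
        q=w[m][:,:2]
        if len(q)>30:
            r=cv2.minAreaRect(q.astype(np.float32)*1000); print(k,np.round(r[0],1),np.round(r[1],1),round(r[2],1))
E
```

```text
26.1167 [ 0.40967669 -0.32786133  0.21980083] [-0.1750698  -0.12376123  0.63663221]
wrist 8392 [ 0.5 -0.1] [130.1  56. ] 0.1 plane [-0.0006 -0.001   0.0101] zmax 0.051
scene 1643 [-1.2  0.4] [114.9 194.8] 89.8 plane [0.0014 0.0036 0.0103] zmax 0.053
scene platen top 2114 [-0.0006  0.0002  0.0662]
KL [630.1  59. ] [14.1 42.7] 59.8
KR [ 648.3 -118.9] [14.8 43.7] 60.0
top 1421 [-0.2 -0. ] [114.9 199.4] 89.7 plane [ 0.0004 -0.0013  0.0102] zmax 0.055
top platen top 1331 [ 0.0036 -0.003   0.0669]
KL [626.9  59.4] [13.8 42.7] 58.4
KR [ 647.3 -119.8] [13.8 43.2] 60.2
```

View pics/wrist11.png

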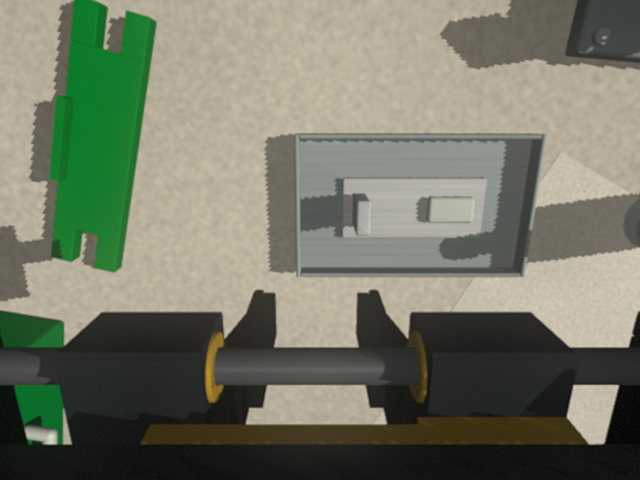

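View pics/scene11.png

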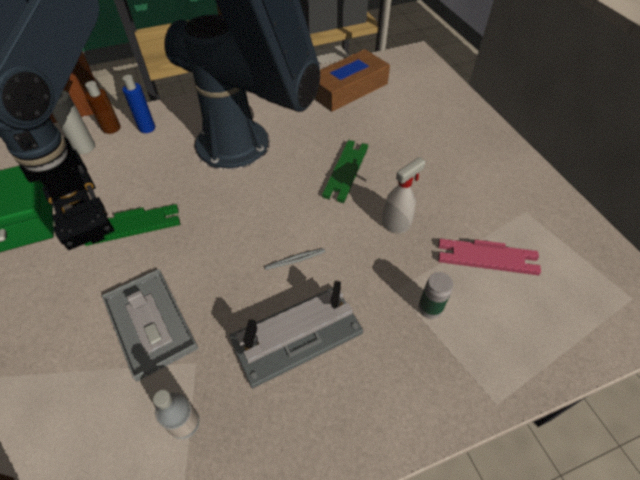

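View pics/top11.png

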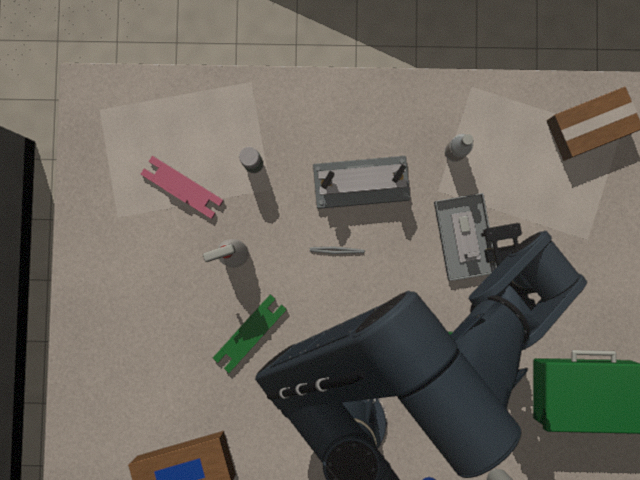

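The mould lies flat and centred in the tray (wrist (415,207)), with its top at 10.1 mm. The press is open and level, and the bottles and forceps haven't moved. Handing in.

```bash
python3 -c "
from rig import robot
print(robot.hand_in())"
```

```text
the job is handed in; nothing more can be done
None
```

The press is wound fully open, the mould lies flat and right way up in the steel tray, and the job is handed in at about 26 s of the 72 s allowed.

- **Press:** I turned the knobs alternately, with right/left targets 0.7/1.2, 1.6/2.1 and 2.5/2.5 rad. Neither was ever more than about 0.5 rad ahead, well under a quarter turn. Both stops showed as a jump in moment of about 0.4 N m.
- **Mould:** only then did I draw it about 92 mm straight out by its tab and set it in the tray until I felt contact.
- **Last checks:**
  - The mould's outline (130 x 56 mm) is centred in the tray to within 1 mm, with its top at 10 mm and level.
  - The platen's top is at 66 mm and level. The wings read 2.48 to 2.52 rad, within measuring error of the 2.5 stop.
  - The bottles, can and forceps look unmoved in the pictures, though I didn't re-measure them.
  - The gripper is clear of everything.
- **Disagreements:** the scene camera and the wrist camera differed by 2 to 3 mm on knob and tab positions. In the last scene and top pictures the automatic outline fit of the mould also caught the tray walls, so I relied on the wrist view for its position.

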